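# Sterilise the manicure tools at the vanity

## Task

Run a sterilising cycle at the vanity: lay every manicure tool that is out on the table flat in a compartment of its own in the white divided tray, working tip towards the tray's control-panel end (away from the robot), and slide the round UV lamp along the table until it stands wholly on its dark round charging pad. Once all of that is in place, press the start button on the tray's panel fully down and let it spring back up. Leave the other things on the vanity standing where they are.

Things in the scene. Friction and masses are not known exactly. Their poses are not given: they have to be found in the camera images.
- tray: Fixed white tray, 184 (x) x 246 (y) x 16 mm high; origin under its centre; x along the compartments to the panel end. Floor 4 mm up. Five compartments 164 mm long (x), 30 mm wide, centred at y = -92, -46, 0, 46, 92 mm; dividers and side walls 16 mm thick, tops 16 mm above the table, cut away to the floor over the middle 60 mm (x -30 to 30) for fingers.
- start_top (a point): Centre of the top face of the start button, a round metal spring push button 36 mm across, on the grey panel (66 x 86 mm, 30 mm high) that joins the tray's far end; it is pressed straight down.
- start (a joint): Travel of the start button in m: 0 up, 0.008 fully down (about 4 N); it springs back when let go.
- lamp: Loose round UV lamp, white drum 100 mm across with a low glass dome, 60 mm high in all (straight sides up to 45 mm), 0.4 kg; too wide to grip, it slides on the table. Origin at the centre of its underside, z up.
- pad: Charging pad: dark flat disc 150 mm across with a grey centre, flush with the table (no step); origin at its centre. Fixed.
- pusher: Metal cuticle pusher 140 mm long, handle 16 mm wide and 10 mm high (x -70 to 26 mm), then a thin shank with a small flat blade. Origin at mid length and mid thickness; x along it to the tip, y across, z up. Balances and can be gripped across the handle near its origin. May be absent.
- file: Nail file 150 mm long, black handle 18 mm wide and 10 mm high (x -75 to 5 mm), then a flat grey blade 16 mm wide and 4 mm thick along the underside. Grip it at x about -10 mm. Origin at mid length and mid thickness; x along it to the tip, y across, z up. Balances and can be gripped across the handle near its origin. May be absent.
- brush: Nail brush 130 mm long, wooden handle 16 mm wide and 12 mm high (x -65 to 25 mm), then a brass ferrule and a dark stiff head 22 mm wide. Origin at mid length and mid thickness; x along it to the tip, y across, z up. Balances and can be gripped across the handle near its origin. May be absent.
- spatula: Cream spatula 140 mm long, wooden handle 16 mm wide and 12 mm high (x -70 to 14 mm), then a flat steel blade 22 mm wide and 4 mm thick along the underside. Grip it at x about -5 mm. Origin at mid length and mid thickness; x along it to the tip, y across, z up. Balances and can be gripped across the handle near its origin. May be absent.
- tweezers: Steel tweezers 110 mm long, grip 17 mm wide and 10 mm high (x -55 to 25 mm), then two narrow closed arms 13 mm wide together. Origin at mid length and mid thickness; x along it to the tip, y across, z up. Balances and can be gripped across the handle near its origin. May be absent.
- pusher_tip (a point): Working tip of the pusher, on its x axis, 70 mm from its origin.
- file_tip (a point): Working tip of the file, on its x axis, 75 mm from its origin.
- brush_tip (a point): Working tip of the brush, on its x axis, 65 mm from its origin.
- spatula_tip (a point): Working tip of the spatula, on its x axis, 70 mm from its origin.
- tweezers_tip (a point): Working tip of the tweezers, on its x axis, 55 mm from its origin.
- polish1: Bystander, leave alone: nail polish bottle 34 mm across, 76 mm high; origin under its centre.
- polish2: Bystander, leave alone: second nail polish bottle 34 mm across, 76 mm high; origin under its centre.
- jar: Bystander, leave alone: cream jar 62 mm across, 50 mm high; origin under its centre.
- compact: Bystander, leave alone: flat powder compact 72 mm across, 16 mm high; origin under its centre.
There are look-alikes about, which are no part of the job. Leave any turquoise look-alike of the file alone. What is shaped like the tweezers but turquoise is not meant.

How it is judged:
By the outcome, as a careful person would: the job done as asked, in the order asked, and still so for the second after the job is handed in, with the robot touching nothing.
Of pusher, file, brush, spatula, tweezers only 4 to 5 are there at a start; the rules pass over those that are not, and their reading is None.
At some moment in a run one of pusher, file, brush, spatula, tweezers, lamp may be knocked a few centimetres aside while the robot is not near it.
Once in a run the grip may slacken for a moment while it holds something.
It also fails if it takes over 210 s, if anything falls off the work surface, if the arm or the gripper's body presses on something with over 40 N, if the wrist force passes 120 N, or if a joint passes its speed limit or range.

## Robot

A 7-joint arm with a two-finger parallel gripper is mounted at the origin on the work surface. World frame = base frame: x ahead of the robot, y to its left, z up, the work surface at z = 0. Lengths are in m, angles in rad, forces in N, time in s.
With the tool pointing down it reaches from about 0.4 to 0.875 m from the base axis. Payload 19.3 kg.
Tool frame: the origin (TCP) lies between the finger pads; the fingertips stand 17 mm ahead of it and the grasp point (between the pads) lies 2 mm behind it; z points along the fingers, y is the line along which they close (so a half turn about z gives the same grasp; the last joint's range is limited). The gripper opens to 85 mm and grips with 20 to 120 N. Pads are 22 mm wide; open, the fingers measure 114 mm over their backs; the gripper's body (76 mm by 85 mm) begins 54 mm behind the grasp point. The pads swing forward as they close: fully open they stand 13 mm farther back than shut.
Start: joints at [-1.24, 0.521, -0.036, 1.599, 0.021, 1.021, -0.113], TCP at [0.244, 0.575, 0.248] pointing down, gripper open.
Joint ranges: [-2.91, 2.91], [-0.3, 2.13], [-1.5, 1.42], [0.17, 2.43], [-1.26, 4.41], [0.16, 1.93], [-2.52, 2.52]. Speed limits (rad/s): [1.89, 1.89, 2.39, 2.39, 3.01, 3.01, 3.01].

## Interface

Orientations are given as [roll, pitch, yaw] about the fixed x, y, z axes, in that order (R = Rz(yaw) Ry(pitch) Rx(roll)).
In Python, from workcell import bot gives the robot as it stands.
- The arm moves only by the shell command python3 -m inch 'ROWS' [FORCE]. ROWS is JSON, a list of rows, each a list of 7 numbers: the shift along the tool's x, y, z in units of 200 mm (1.0 is 200 mm), then the turn, a rotation vector about the tool's x, y, z in units of 90 degrees (1.0 is 90 degrees), then the opening, from 0 (shut) to 1 (fully open). In form: [[x, y, z, rx, ry, rz, grip], ...]. A call has 1 to 20 rows; each row is the pose to reach, as a shift and turn from the pose commanded when the call began, along the tool's axes at that moment; what a row does not reach only later rows make up. A row lasts 1/8 s, in which the tool goes at most 62.5 mm and 10.7 degrees, less where a joint would pass 70% of its speed; a pose out of reach is approached as far as the arm can. A call with a number of a shift or a turn outside -1 to 1 is refused whole. A call with a gripper value outside its range is refused whole. The fingers move at their own pace and stop on an object; FORCE is the grip in N (left out, the last holds). Time passes only in rows, so rows that repeat a pose let the fingers close. It gives the time, the measured TCP pose, the force, the opening and the grip force at its end, in the units of the state.
- bot.observe(): the state, without advancing time (a new reading comes with each control period).
- bot.grab_frame(name): name is "side" or "top" or "wrist"; returns a dict with "img" (384x512x3 uint8, red, green, blue), "z_map" (384x512 float32, m along the optical axis (not along the pixel's ray), 0 where there is no reading), "vfov" (degrees; the focal length in pixels is half the picture's height over the tangent of half this angle, whatever the lens; pixels are square), "cx", "cy" (the principal point, pixels), "rvec" (rotation vector, rad) and "tvec" (3), from world to camera coordinates, as OpenCV has them. Camera axes: x right, y down, z forward; pixel columns grow to the right and rows downward; lengths in m; the calibration is good to about 2 mm. A picture is of the moment at which its call begins.
- bot.job_done(): hands the job in; it is judged then, once.
The state is a dict: "clock": time; "qpos": joint angles; "qd": joint speeds; "joint_efforts": joint torques, N m; "position": TCP position; "tool_rot": TCP orientation; "force": force on the tool from outside, world axes, zero at the start; "moment": the same for the moment, N m; "grip_width": finger opening in m; "finger_force": force on a finger pad.
Only numpy, scipy, OpenCV 4.12 (cv2) and the standard library are available. Lean on these libraries where they do the work, as an engineer would, in place of code of your own. Each camera call takes 0.05 s, during which the arm holds its last target. There are 200 camera calls.

## Working session

There is one attempt and no reset: what is moved stays moved. The work goes in short steps, Python scripts to look and compute and a shell command to move; the robot and the scene stay as the last step left them, time stands still between calls to the robot, and variables do not carry over. Pictures are saved under pics/ and viewed, at most 15 in all, crops included, and the job is handed in when it is done.

```bash
ls; mkdir -p pics; python3 - <<'E'
from workcell import bot
import cv2
print(bot.observe())
for n in ("top","side"):
    f=bot.grab_frame(n); cv2.imwrite(f"pics/{n}0.png",cv2.resize(f["img"][:,:,::-1],(800,600)))
    print(n,f["vfov"],f["cx"],f["cy"],f["rvec"],f["tvec"])
E
```

```text
pics
{'clock': 0.0, 'qpos': array([-1.24017841,  0.52201885, -0.03632915,  1.59999981,  0.02121322,
        1.02109285, -0.11277273]), 'qd': array([-0.0005192 , -0.00058658,  0.00310382, -0.00028811, -0.00022471,
       -0.00195214, -0.00102277]), 'joint_efforts': array([ 2.63065354e-03, -9.27129507e+01,  1.98114239e+00, -3.69923794e+01,
        1.78472127e-02,  8.44855414e-03, -5.12540146e-05]), 'position': array([0.24376923, 0.57515923, 0.24772563]), 'tool_rot': array([-3.14046288e+00,  9.10036698e-05,  2.74080037e+00]), 'force': array([ 1.17778187, -0.19984387, -0.20531534]), 'moment': array([ 0.01669749, -0.02996683, -0.01552299]), 'finger_force': 0.0, 'grip_width': 0.0854376538011676}
top 43.5350165508209 251.94817313203848 188.03096671236977 [ 2.09409517 -2.1332757   0.17155336] [-0.07535443  0.54796124  1.47371411]
side 46.557878705778 258.25808190440233 193.6261915954261 [ 2.24140419 -0.38100938  0.16923008] [-0.56144926  0.11482402  1.19595388]
```

View pics/top0.png

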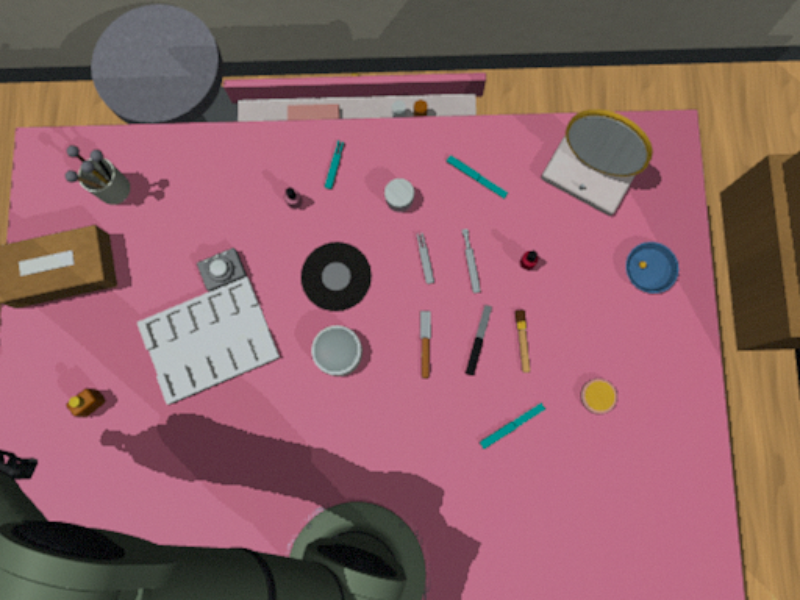

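View pics/side0.png

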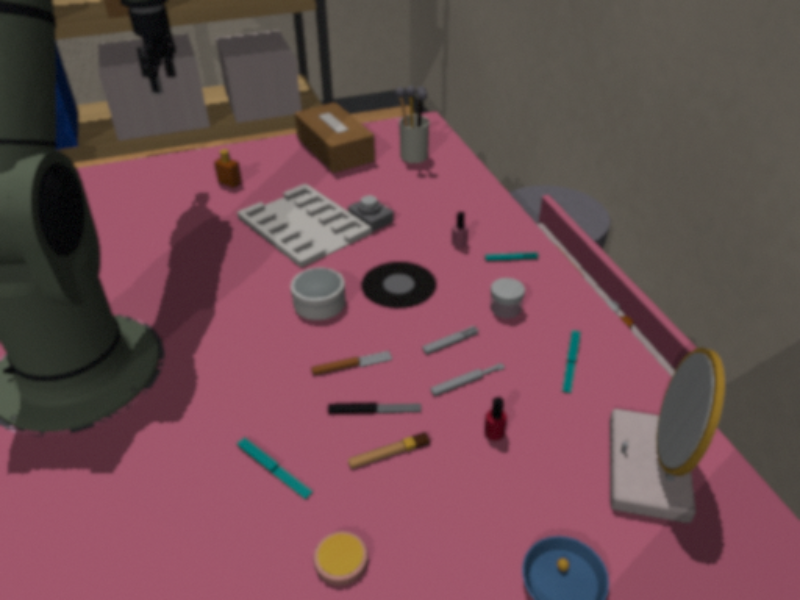

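The top view (800x600 px) shows all five tools:
- tweezers at (426,258)
- pusher at (471,260)
- spatula at (426,345)
- file at (479,340)
- brush at (523,340)

The tips point up in the picture, away from the robot. The lamp is at (337,351), the pad at (336,276), the tray at (208,340) and the button at (220,267). The turquoise decoys are at (335,165), (477,176) and (513,425). The side view agrees.

```bash
cat > h.py <<'E'
from workcell import bot
import cv2, numpy as np
from scipy.spatial.transform import Rotation as Ro
def grab(n):
    f=bot.grab_frame(n); f["R"]=cv2.Rodrigues(np.array(f["rvec"],float))[0]; f["t"]=np.array(f["tvec"],float).ravel()
    f["f"]=f["img"].shape[0]/2/np.tan(np.radians(f["vfov"]/2)); return f
def rays(f,uv):
    uv=np.atleast_2d(uv).astype(float)
    d=np.c_[(uv[:,0]-f["cx"])/f["f"],(uv[:,1]-f["cy"])/f["f"],np.ones(len(uv))]
    return -f["R"].T@f["t"], d@f["R"]          # origin, directions (unit optical depth)
def plane(f,uv,z):
    o,d=rays(f,uv); return o+d*((z-o[2])/d[:,2])[:,None]
def proj(f,P):
    c=np.atleast_2d(P)@f["R"].T+f["t"]; return np.c_[c[:,0]/c[:,2]*f["f"]+f["cx"],c[:,1]/c[:,2]*f["f"]+f["cy"]]
def depthpts(f,uv):
    uv=np.atleast_2d(uv).astype(int); o,d=rays(f,uv); return o+d*f["z_map"][uv[:,1],uv[:,0]][:,None]
def tri(f1,u1,f2,u2):
    o1,d1=rays(f1,u1); o2,d2=rays(f2,u2); A=np.c_[d1[0],-d2[0]]; s=np.linalg.lstsq(A,o2-o1,rcond=None)[0]
    a,b=o1+d1[0]*s[0],o2+d2[0]*s[1]; return (a+b)/2,np.linalg.norm(a-b)
def pink(img):
    h=cv2.cvtColor(img,cv2.COLOR_RGB2HSV); return ((h[...,0]>163)&(h[...,0]<179)&(h[...,1]>90)).astype(np.uint8)
def blobs(f,z=0.006,amin=60,amax=9000):
    m=1-pink(f["img"]); n,l,st,c=cv2.connectedComponentsWithStats(m,connectivity=4); out=[]
    for i in range(1,n):
        if amin<st[i,4]<amax:
            v,u=np.nonzero(l==i); P=plane(f,np.c_[u,v],z)[:,:2]
            (cx,cy),(w,h),a=cv2.minAreaRect((P*1000).astype(np.float32))
            hz=depthpts(f,np.c_[u,v])[:,2]
            out.append(dict(px=c[i].round(),n=st[i,4],c=(round(cx),round(cy)),wh=(round(w),round(h)),a=round(a),col=f["img"][l==i].mean(0).round(),z=np.percentile(hz,[10,50,95]).round(3)))
    return out
E
python3 - <<'E'
from h import *
for n in("top","side"):
    f=grab(n); print(n)
    for b in blobs(f): print(*[str(v) for v in b.values()])
print("lens dist keys",[k for k in f])
f=grab("wrist");print(f["vfov"],f["cx"],f["cy"],-f["R"].T@f["t"],f["R"].T[:,2])
E
```

```text
top
[213. 105.] 189 (844, 40) (20, 113) 75 [ 42. 117. 118.] [0.002 0.01  0.017]
[ 64. 114.] 824 (824, 547) (146, 93) 54 [78. 75. 71.] [0.012 0.075 0.189]
[305. 113.] 267 (808, -266) (153, 21) 54 [ 39. 127. 127.] [0.001 0.007 0.015]
[255. 124.] 347 (771, -100) (64, 73) 89 [152. 155. 155.] [0.016 0.05  0.057]
[301. 168.] 211 (624, -246) (141, 18) 9 [141. 138. 143.] [0.002 0.01  0.016]
[272. 165.] 189 (631, -150) (112, 19) 11 [138. 134. 139.] [0.001 0.01  0.018]
[417. 171.] 932 (601, -622) (111, 110) 41 [ 61.  89. 119.] [0.003 0.009 0.026]
[215. 177.] 1518 (596, 37) (143, 144) 63 [41. 41. 40.] [-0.002  0.003  0.009]
[133. 212.] 5047 (500, 318) (260, 255) 22 [167. 171. 173.] [0.002 0.009 0.035]
[307. 216.] 234 (458, -258) (18, 148) 73 [71. 68. 72.] [0.002 0.008 0.017]
[334. 218.] 229 (452, -347) (130, 20) 3 [147. 111.  67.] [0.006 0.012 0.019]
[272. 218.] 254 (449, -146) (23, 136) 89 [138. 115.  96.] [0.    0.008 0.018]
[215. 224.] 875 (440, 37) (104, 103) 89 [135. 142. 142.] [0.042 0.056 0.065]
[383. 253.] 417 (337, -495) (69, 69) 86 [181. 142.  66.] [0.013 0.018 0.024]
[ 54. 257.] 313 
[... 802 characters left out ...]
84.  75.] [0.003 0.008 0.015]
[297. 242.] 312 (622, -245) (140, 24) 8 [115. 101. 107.] [0.002 0.009 0.014]
[243. 261.] 302 (456, -259) (20, 145) 71 [67. 58. 62.] [0.003 0.007 0.013]
[248. 288.] 436 (450, -346) (128, 28) 6 [120.  86.  58.] [0.004 0.012 0.015]
[175. 299.] 536 (280, -316) (23, 158) 30 [ 48. 103. 104.] [0.002 0.007 0.013]
[218. 357.] 939 (335, -491) (76, 68) 73 [160. 123.  65.] [0.015 0.018 0.021]
[361. 365.] 1966 (607, -599) (89, 112) 71 [54. 73. 97.] [0.005 0.008 0.024]
lens dist keys ['img', 'z_map', 'vfov', 'cx', 'cy', 'rvec', 'tvec', 'R', 't', 'f']
59.17965937947219 256.3976666324409 197.50859129413465 [0.18161994 0.60144391 0.37544586] [ 0.24322662 -0.10410653 -0.96436645]
```

```bash
cat >> h.py <<'E'
def go(x,y,z,yaw_deg):
    s=bot.observe(); R=Ro.from_euler("xyz",s["tool_rot"]); T=Ro.from_euler("xyz",[np.pi,0,np.radians(yaw_deg)])
    d=R.inv().apply(np.array([x,y,z])-s["position"])/0.2; w=(R.inv()*T).as_rotvec()/(np.pi/2)
    print("row",np.r_[d,w].round(3).tolist(),"rows>=",np.ceil(max(np.linalg.norm(d)*3.2,np.linalg.norm(w)*90/10.7)))
E
python3 - <<'E'
from h import *
f=grab("top"); m=((f["img"].min(2)>140)&(pink(f["img"])==0)).astype(np.uint8)
# lamp at rim height from two views, pad, tray outline
n,l,st,c=cv2.connectedComponentsWithStats(m)
for i in range(1,n):
    if st[i,4]>1500:
        v,u=np.nonzero(l==i); P=plane(f,np.c_[u,v],0.016)[:,:2]
        print("tray",st[i],cv2.minAreaRect((P*1000).astype(np.float32)))
go(0.40,0.42,0.30,45); go(0.40,0.42,0.33,90)
E
```

```text
tray [  88  177   90   82 3915] ((467.2709045410156, 302.8542175292969), (185.31088256835938, 248.57601928710938), 22.17421531677246)
row [-1.022, -0.411, -0.259, -0.0, 0.0, 1.245] rows>= 11.0
row [-1.022, -0.411, -0.409, -0.0, 0.0, 0.745] rows>= 7.0
```

```bash
python3 -m inch '[[-0.95,-0.38,-0.38,0,0,0.74,1],[-0.95,-0.38,-0.38,0,0,0.74,1],[-0.95,-0.38,-0.38,0,0,0.74,1],[-0.95,-0.38,-0.38,0,0,0.74,1],[-0.95,-0.38,-0.38,0,0,0.74,1],[-0.95,-0.38,-0.38,0,0,0.74,1],[-0.95,-0.38,-0.38,0,0,0.74,1],[-0.95,-0.38,-0.38,0,0,0.74,1]]'
python3 -c "
from h import *
go(.5,.32,.30,22)"
```

```text
clock: 1.3
position: [0.389, 0.4315, 0.3242]
tool_rot: [-3.142, 0.0, 1.582]
force: [-0.7, -0.0, -0.1]
grip_width: 0.0853
finger_force: 0.0
row [-0.564, 0.549, 0.121, 0.0, 0.0, 0.763] rows>= 7.0
```

```bash
python3 -m inch '[[-0.564,0.549,0.121,0,0,0.763,1],[-0.564,0.549,0.121,0,0,0.763,1],[-0.564,0.549,0.121,0,0,0.763,1],[-0.564,0.549,0.121,0,0,0.763,1],[-0.564,0.549,0.121,0,0,0.763,1],[-0.564,0.549,0.121,0,0,0.763,1],[-0.564,0.549,0.121,0,0,0.763,1],[-0.564,0.549,0.121,0,0,0.763,1],[-0.564,0.549,0.121,0,0,0.763,1]]'
python3 - <<'E'
from h import *
f=grab("wrist"); cv2.imwrite("pics/w1.png",f["img"][:,:,::-1])
print(bot.observe()["qpos"].round(2))
C=np.array([.4673,.3029]);a=np.radians(22.2);X=np.array([np.cos(a),np.sin(a)]);Y=np.array([-X[1],X[0]])
print("tray corners px",proj(f,[[*(C+sx*.092*X+sy*.123*Y),.016] for sx,sy in((-1,-1),(-1,1),(1,1),(1,-1))]).round().tolist())
E
```

```text
clock: 2.42
position: [0.4998, 0.3194, 0.3001]
tool_rot: [-3.142, 0.0, 0.383]
force: [0.1, 0.7, 0.4]
grip_width: 0.0853
finger_force: 0.0
[-1.07  0.48  0.58  1.65 -0.29  1.1  -1.59]
tray corners px [[352.0, 257.0], [166.0, 258.0], [155.0, 115.0], [363.0, 114.0]]
```

View pics/w1.png

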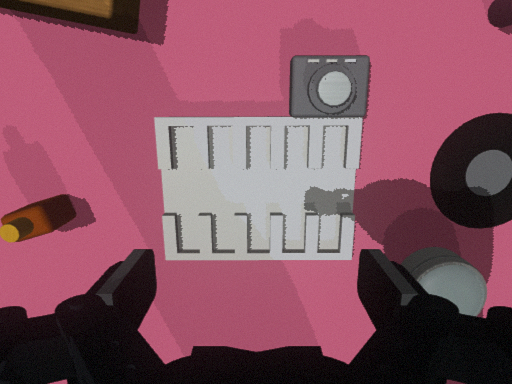

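The wrist view shows the tray with its corners at about (155,118), (362,117), (353,260) and (165,260). The button is at (335,89), the pad at (490,172) and the lamp at about (447,290), partly in view.

```bash
python3 - <<'E'
from h import *
w=grab("wrist"); t=grab("top")
def rect(f,th,z):
    m=((f["img"].min(2)>th)&(pink(f["img"])==0)).astype(np.uint8); m=cv2.morphologyEx(m,cv2.MORPH_OPEN,np.ones((3,3)))
    n,l,st,c=cv2.connectedComponentsWithStats(m); i=1+np.argmax(st[1:,4]); v,u=np.nonzero(l==i)
    P=plane(f,np.c_[u,v],z)[:,:2]*1000; return cv2.minAreaRect(P.astype(np.float32)),np.c_[u,v]
for n,f,th in(("w",w,110),("t",t,130)):
    r,uv=rect(f,th,.016); print(n,[np.round(x,1) for x in r]); f["box"]=cv2.boxPoints(r)/1000
for b in w["box"]:
    k=np.argmin(np.linalg.norm(t["box"]-b,axis=1)); u1=proj(w,[[*b,.016]]);u2=proj(t,[[*t["box"][k],.016]])
    print("corner",tri(w,u1,t,u2))
C=np.array([.4673,.3029]);
# button: bright blob within panel
for f,g,r in((w,(335,89),22),(t,(140,171),9)):
    roi=np.zeros(f["img"].shape[:2],np.uint8); cv2.circle(roi,g,r,1,-1)
    m=((f["img"].min(2)>(150 if f is w else 130))&(roi>0)).astype(np.uint8); v,u=np.nonzero(m); 
    (c,rad)=cv2.minEnclosingCircle(np.c_[u,v].astype(np.float32)); f["b"]=c; print("button",c,rad,np.median(depthpts(f,np.c_[u,v]),0),len(u), plane(f,[c],.034))
print(tri(w,[w["b"]],t,[t["b"]]))
# depth of tray floor/wall
C=np.array([.466,.303]);a=np.radians(22.2);X=np.array([np.cos(a),np.sin(a)]);Y=np.array([-X[1],X[0]])
for x,y in((-.06,-.046),(-.06,.0),(0,0),(.05,.023),(-.05,.069)):
    p=C+x*X+y*Y; print(x,y,depthpts(w,proj(w,[[*p,.008]]).round())[0].round(4))
E
```

```text
w [array([463.8, 302.4]), array([184.8, 248.1]), np.float64(22.0)]
t [array([466.8, 302.6]), array([186.5, 249.5]), np.float64(22.1)]
corner (array([0.33328072, 0.38240342, 0.01878458]), np.float64(0.00034047263045297507))
corner (array([0.42602201, 0.15254351, 0.01718626]), np.float64(0.002802533653938964))
corner (array([0.59761264, 0.22201758, 0.01826647]), np.float64(0.004007893083306914))
corner (array([0.50454825, 0.4491622 , 0.02692251]), np.float64(9.441575954963166e-05))
button (333.6620178222656, 87.594970703125) 16.808887481689453 [0.60769788 0.27518911 0.05603399] 818 [[0.61068434 0.27150083 0.034     ]]
button (138.09091186523438, 169.63636779785156) 6.637081623077393 [0.60931313 0.27559186 0.05469428] 98 [[0.61788364 0.2833663  0.034     ]]
(array([0.6091443 , 0.27621132, 0.06240374]), np.float64(0.004259094282538663))
-0.06 -0.046 [0.427  0.2371 0.0049]
-0.06 0.0 [0.4103 0.2807 0.0069]
0 0 [0.4657 0.3031 0.0058]
0.05 0.023 [0.5053 0.3427 0.0177]
-0.05 0.069 [0.3981 0.3479 0.0178]
```

```bash
python3 - <<'E'
from h import *
t=grab("top"); s=grab("side")
for n,f in(("t",t),("s",s)):
    for z in(.006,.03,.055):
        for b in blobs(f,z):
            if abs(b["c"][0]-430)<40 and abs(b["c"][1]-40)<45: print(n,z,b["c"],b["wh"])
            if z<.01 and abs(b["c"][0]-595)<15 and abs(b["c"][1]-35)<25: print(n,"pad",b["c"],b["wh"])
# depth-based
v,u=np.mgrid[195:255,185:245].reshape(2,-1); P=depthpts(t,np.c_[u,v]); q=P[(P[:,2]>.03)&(P[:,2]<.08)]
print("lamp depth",cv2.minEnclosingCircle((q[:,:2]*1000).astype(np.float32)),q[:,2].max())
# grey centre of pad
for f,g in((t,(215,177)),(s,(255,182))):
    m=(f["img"].max(2)>75)&(pink(f["img"])==0); l=cv2.connectedComponents(m.astype(np.uint8))[1]; v,u=np.nonzero(l==l[g[1],g[0]]); print("pad grey",plane(f,[[u.mean(),v.mean()]],0),len(u)); f["p"]=[[u.mean(),v.mean()]]
print(tri(t,t["p"],s,s["p"]))
go(.355,.037,.12,0)
E
```

```text
t pad (596, 37) (143, 144)
t 0.006 (440, 37) (104, 103)
t 0.03 (437, 34) (102, 102)
t 0.055 (434, 32) (101, 100)
s pad (594, 32) (128, 137)
s 0.006 (441, 60) (167, 106)
s 0.03 (436, 30) (162, 103)
s 0.055 (431, 0) (157, 100)
lamp depth ((434.3842468261719, 34.216087341308594), 50.15608215332031) 0.06815715453997973
pad grey [[0.59928947 0.03824371 0.        ]] 245
pad grey [[0.59906449 0.04110377 0.        ]] 145
(array([0.59839096, 0.03803093, 0.00257866]), np.float64(0.0006783744315551945))
row [-1.197, 1.042, 0.9, -0.0, 0.0, 0.242] rows>= 6.0
```

```bash
python3 -m inch '[[-0.5,0.5,0.3,0,0,0.242,1],[-0.95,1,0.55,0,0,0.242,1],[-0.95,1,0.55,0,0,0.242,1],[-0.95,1,0.55,0,0,0.242,1],[-0.95,1,0.55,0,0,0.242,1],[-0.95,1,0.55,0,0,0.242,1],[-0.95,1,0.55,0,0,0.242,1]]'
python3 -c "
from h import *
print(bot.observe()['qpos'].round(2)); go(.381,.034,.12,0)"
```

```text
clock: 3.55
position: [0.398, 0.0636, 0.1904]
tool_rot: [-3.141, -0.001, 0.0]
force: [-0.3, 1.4, -0.2]
grip_width: 0.0855
finger_force: 0.0
[-0.86  0.33  0.69  2.23 -0.34  0.68 -1.51]
row [-0.085, 0.148, 0.352, -0.0, -0.0, 0.0] rows>= 2.0
```

```bash
python3 -m inch '[[-0.065,0.148,0.352,0,0,0,1],[-0.065,0.148,0.352,0,0,0,1],[-0.065,0.148,0.352,0,0,0,1],[-0.065,0.148,0.352,0,0,0,1]]'
python3 -c "
from h import *
print(bot.observe()['qpos'].round(2)); go(.385,.034,.025,0)"
```

```text
clock: 4.05
position: [0.3854, 0.0344, 0.1204]
tool_rot: [-3.141, -0.001, 0.001]
force: [0.3, -0.3, -0.2]
grip_width: 0.0854
finger_force: 0.0
[-0.66  0.45  0.53  2.33 -0.51  0.47 -1.28]
row [-0.003, 0.002, 0.477, -0.0, -0.001, 0.001] rows>= 2.0
```

```bash
python3 -m inch '[[0,0,0.15,0,0,0,1],[0,0,0.3,0,0,0,1],[0,0,0.4,0,0,0,1],[0,0,0.46,0,0,0,1],[0,0,0.46,0,0,0,1],[0,0,0.46,0,0,0,1]]'
python3 -c "
from h import *
print(bot.observe()['qpos'].round(2)); go(.545,.038,.028,0)"
```

```text
clock: 4.8
position: [0.3851, 0.034, 0.0284]
tool_rot: [-3.141, -0.001, 0.0]
force: [-0.5, -0.2, 0.2]
grip_width: 0.0848
finger_force: 0.0
[-0.42  0.64  0.23  2.35 -0.71  0.21 -1.1 ]
row [0.799, -0.019, 0.003, -0.0, -0.001, 0.0] rows>= 3.0
```

```bash
python3 -m inch '[[0.05,0,0,0,0,0,1],[0.1,-0.003,0,0,0,0,1],[0.16,-0.005,0,0,0,0,1],[0.22,-0.007,0,0,0,0,1],[0.28,-0.009,0,0,0,0,1],[0.34,-0.011,0,0,0,0,1],[0.4,-0.013,0,0,0,0,1],[0.46,-0.015,0,0,0,0,1],[0.52,-0.017,0,0,0,0,1],[0.58,-0.02,0,0,0,0,1],[0.64,-0.02,0,0,0,0,1],[0.7,-0.02,0,0,0,0,1],[0.74,-0.02,0,0,0,0,1],[0.77,-0.02,0,0,0,0,1],[0.77,-0.02,0,0,0,0,1]]'
python3 - <<'E'
from h import *
t=grab("top"); cv2.imwrite("pics/t2.png",cv2.resize(t["img"][100:300,100:400,::-1],(750,500)))
m=t["img"];v,u=np.mgrid[130:260,170:260].reshape(2,-1); P=depthpts(t,np.c_[u,v]); g=m[v,u]; 
E
```

```text
clock: 6.68
position: [0.5392, 0.0376, 0.0279]
tool_rot: [3.141, -0.001, -0.0]
force: [0.5, 0.0, 2.1]
grip_width: 0.0855
finger_force: 2.2
```

View pics/t2.png

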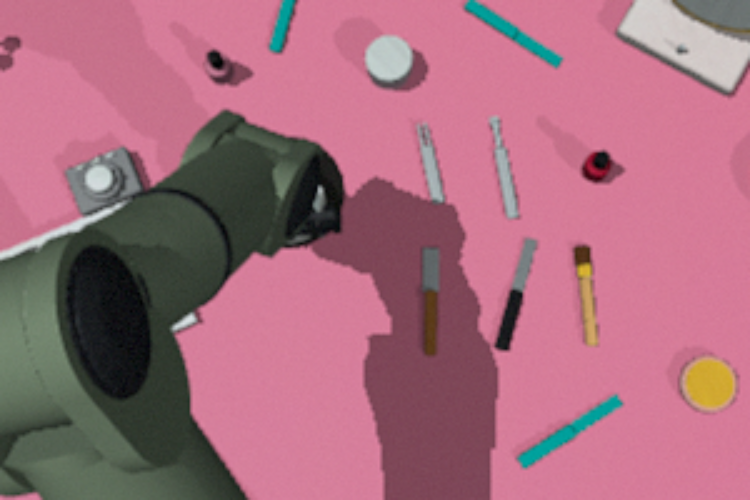

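The top view has the arm hiding the lamp, while the five tools are still in their places. I'll measure the lamp from the side camera's depth instead.

```bash
python3 - <<'E'
from h import *
for n in("wrist","side"):
    f=grab(n); v,u=np.mgrid[0:384,0:512].reshape(2,-1); P=depthpts(f,np.c_[u,v]); g=f["img"][v,u].astype(int)
    k=(P[:,2]>.035)&(P[:,2]<.075)&(g.min(1)>60)&(g.max(1)-g.min(1)<30)&(P[:,0]>.45)&(P[:,0]<.75)&(abs(P[:,1]-.03)<.1); q=P[k]; print(n,k.sum(), np.percentile(q,[1,50,99],axis=0).round(3).tolist() if k.sum() else "")
E
```

```text
wrist 69782 [[0.531, -0.008, 0.049], [0.583, 0.038, 0.059], [0.621, 0.083, 0.062]]
side 399 [[0.528, -0.014, 0.036], [0.586, 0.012, 0.055], [0.622, 0.069, 0.064]]
```

```bash
python3 -m inch '[[0.03,0,0,0,0,0,1],[0.06,0,0,0,0,0,1],[0.09,0,0,0,0,0,1],[0.105,0,0,0,0,0,1],[0.105,0,0,0,0,0,1],[0,0,0,0,0,0,1],[-0.1,0,0,0,0,0,1],[-0.1,0,-0.3,0,0,0,1],[-0.1,0.5,-0.8,0,0,0,1],[-0.1,0.5,-0.9,0,0,0,1],[-0.1,0.9,-0.9,0,0,0,1],[-0.1,0.9,-0.9,0,0,0,1]]'
python3 - <<'E'
from h import *
for n in("top","side","wrist"):
    f=grab(n); v,u=np.mgrid[0:384,0:512].reshape(2,-1); P=depthpts(f,np.c_[u,v]); g=f["img"][v,u].astype(int)
    k=(P[:,2]>.035)&(P[:,2]<.075)&(g.min(1)>60)&(g.max(1)-g.min(1)<30)&(P[:,0]>.45)&(P[:,0]<.69)&(abs(P[:,1]-.03)<.1); q=P[k]
    if k.sum()>50: print(n,k.sum(),np.percentile(q,[1,50,99],axis=0).round(3).tolist(),cv2.minEnclosingCircle((q[:,:2]*1000).astype(np.float32)))
print(bot.observe()['qpos'].round(2)); go(.46,-.2,.30,0)
E
```

```text
clock: 8.32
position: [0.5186, -0.1451, 0.2092]
tool_rot: [3.141, -0.003, -0.002]
force: [0.5, 1.3, -0.9]
grip_width: 0.0854
finger_force: 0.0
top 734 [[0.548, -0.008, 0.042], [0.594, 0.038, 0.057], [0.643, 0.085, 0.067]] ((596.6419067382812, 38.74095153808594), 50.436614990234375)
side 412 [[0.549, -0.014, 0.036], [0.585, 0.013, 0.052], [0.642, 0.067, 0.063]] ((596.374755859375, 33.625144958496094), 50.68345642089844)
wrist 10458 [[0.549, -0.012, 0.036], [0.595, 0.02, 0.058], [0.643, 0.058, 0.062]] ((595.8350219726562, 35.987613677978516), 49.97593307495117)
[-0.3   0.51  0.64  1.9  -0.4   0.86 -1.03]
row [-0.29, 0.279, -0.459, 0.0, -0.001, -0.002] rows>= 2.0
```

```bash
python3 -m inch '[[0.3,0.53,-0.7,0,0,0,1],[0.3,0.53,-0.7,0,0,0,1],[0.3,0.53,-0.7,0,0,0,1],[0.3,0.53,-0.7,0,0,0,1],[0.3,0.53,-0.7,0,0,0,1]]'
cat >> h.py <<'E'
LEN=dict(tweezers=110,pusher=140,file=150,brush=130,spatula=140)
def tools(f,z=.005):
    """axis fits of tool blobs: ends by percentile along the PCA axis, tip = +x end"""
    m=1-pink(f["img"]); n,l,st,c=cv2.connectedComponentsWithStats(m,connectivity=4)
    for i in range(1,n):
        v,u=np.nonzero(l==i)
        if not 100<len(u)<6000: continue
        P=plane(f,np.c_[u,v],z)[:,:2]; (cx,cy),(w,h),a=cv2.minAreaRect((P*1000).astype(np.float32))
        if not(100<max(w,h)<165 and 10<min(w,h)<32): continue
        d=cv2.fitLine((P*1000).astype(np.float32),cv2.DIST_L2,0,.01,.01).ravel()[:2]; d=d*np.sign(d[0]); s=(P-[cx/1e3,cy/1e3])@d
        D=depthpts(f,np.c_[u,v])[:,2]
        print("c",(round(cx,1),round(cy,1)),"size",round(max(w,h)),round(min(w,h)),"yaw",np.degrees(np.arctan2(d[1],d[0])).round(1),"col back/front",f["img"][v,u][s<-.02].mean(0).round(),f["img"][v,u][s>.03].mean(0).round(),"z",np.percentile(D[s<0],[50,90]).round(4), "px",c[i].round())
E
python3 - <<'E'
from h import *
print(bot.observe()['qpos'].round(2),bot.observe()["position"])
for n in("wrist","top"): 
    f=grab(n); print(n); tools(f)
    if n=="wrist": cv2.imwrite("pics/w3.png",f["img"][:,:,::-1])
E
```

```text
clock: 9.1
position: [0.5785, -0.2471, 0.3467]
tool_rot: [-3.141, 0.001, 0.001]
force: [0.2, -0.2, 0.5]
grip_width: 0.085
finger_force: 0.0
[-0.13  0.53  0.69  1.49 -0.35  1.25 -0.96] [ 0.57851183 -0.24710227  0.34666972]
wrist
c (621.3, -246.3) size 141 16 yaw 8.5 col back/front [165. 161. 166.] [167. 161. 167.] z [0.0115 0.0128] px [256. 125.]
c (628.6, -149.6) size 111 18 yaw 10.8 col back/front [168. 165. 170.] [162. 153. 159.] z [0.0114 0.0127] px [184. 118.]
c (445.7, -146.4) size 143 22 yaw -2.0 col back/front [149.  85.  49.] [172. 168. 174.] z [0.013  0.0142] px [189. 238.]
c (447.5, -347.2) size 132 20 yaw 3.7 col back/front [175. 127.  80.] [113.  70.  38.] z [0.0132 0.0144] px [324. 238.]
top
c (844.2, 40.3) size 114 21 yaw -15.3 col back/front [ 41. 137. 137.] [ 82. 116. 121.] z [0.0108 0.0149] px [213. 105.]
c (457.3, -257.6) size 149 18 yaw -17.3 col back/front [25. 26. 28.] [131. 123. 129.] z [0.0115 0.0152] px [306. 216.]
c (450.4, -347.2) size 127 20 yaw 3.6 col back/front [171. 130.  89.] [122.  89.  35.] z [0.0126 0.0174] px [334. 218.]
c (280.8, -318.6) size 152 20 yaw -58.7 col back/front [23. 87. 87.] [32. 88. 89.] z [0.0111 0.0151] px [327. 272.]
```

View pics/w3.png

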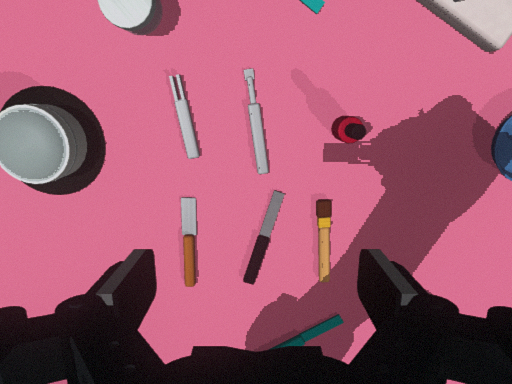

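The wrist view shows the tweezers at (184,118), pusher (256,125), spatula (189,238), file (263,238) and brush (324,238). The lamp sits inside the dark pad at about (38,143).

I'll start with the spatula.

```bash
python3 -m inch '[[-0.3,-0.2,0.4,0,0,0.022,0.5],[-0.683,-0.506,0.7,0,0,0.022,0.5],[-0.683,-0.506,1,0,0,0.022,0.5],[-0.683,-0.506,1,0,0,0.022,0.5],[-0.683,-0.506,1,0,0,0.022,0.5],[-0.683,-0.506,1,0,0,0.022,0.5]]'
python3 -c "
from h import *
f=grab('wrist'); tools(f); print(bot.observe()['qpos'].round(2)); go(.442,-.1463,.02,-2)"
```

```text
clock: 9.95
position: [0.4408, -0.1462, 0.1469]
tool_rot: [-3.141, 0.002, -0.034]
force: [0.4, -0.9, 0.2]
grip_width: 0.0427
finger_force: 0.0
c (447.2, -343.0) size 133 19 yaw 6.9 col back/front [97. 69. 42.] [58. 37. 19.] z [0.0131 0.0145] px [502. 177.]
c (445.4, -146.6) size 142 22 yaw -1.5 col back/front [159.  91.  50.] [183. 182. 187.] z [0.0134 0.0144] px [256. 168.]
[-0.25  0.5   0.59  2.12 -0.46  0.65 -0.95]
row [0.001, -0.003, 0.639, 0.0, 0.0, 0.001] rows>= 3.0
```

```bash
python3 -m inch '[[0.001,0,0.3,0,0,0,0.5],[0.001,0,0.55,0,0,0,0.5],[0.001,0,0.635,0,0,0,0.5],[0.001,0,0.635,0,0,0,0.5],[0.001,0,0.635,0,0,0,0],[0.001,0,0.635,0,0,0,0],[0.001,0,0.635,0,0,0,0],[0.001,0,0.635,0,0,0,0]]' 40
```

```text
clock: 11.0
position: [0.4429, -0.1474, 0.022]
tool_rot: [3.141, -0.002, -0.035]
force: [-1.3, -0.8, 8.7]
grip_width: 0.0148
finger_force: 39.0
```

```bash
cat >> h.py <<'E'
C=np.array([.4655,.3025]);TA=np.radians(22.1);TX=np.array([np.cos(TA),np.sin(TA)]);TY=np.array([-TX[1],TX[0]])
def slot(y,gx,z,dyaw=0): p=C+TY*y/1e3+TX*gx/1e3; print("slot",p.round(4)); go(*p,z,22.1+dyaw)
E
python3 -m inch '[[0,0,-0.1,0,0,0,0],[0,0,-0.4,0,0,0,0],[0,0,-0.6,0,0,0,0],[0,0,-0.6,0,0,0,0]]'
python3 -c "
from h import *
f=grab('wrist'); cv2.imwrite('pics/w4.png',f['img'][:,:,::-1]); slot(-92,-5,.13)"
```

```text
clock: 11.5
position: [0.4436, -0.1471, 0.1438]
tool_rot: [-3.142, -0.006, -0.034]
force: [0.2, -0.7, -0.8]
grip_width: 0.0143
finger_force: 39.7
slot [0.4955 0.2154]
row [0.201, -1.818, 0.062, 0.0, -0.002, -0.267] rows>= 6.0
```

View pics/w4.png

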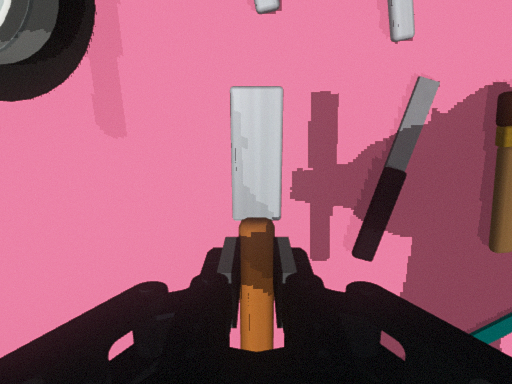

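The spatula is held level and straight, with its blade at (257,150) and its handle at (257,290).

```bash
python3 -m inch '[[0.1,-0.3,0,0,0,-0.1,0],[0.1,-0.6,0,0,0,-0.2,0],[0.15,-1,0,0,0,-0.267,0],[0.15,-1,0,0,0,-0.267,0],[0.15,-1,0,0,0,-0.267,0]]'
python3 -c "
from h import *
slot(-92,-4,.10)"
```

```text
clock: 12.18
position: [0.4787, 0.0523, 0.1401]
tool_rot: [-3.142, 0.001, 0.386]
force: [-0.8, -0.3, 0.4]
grip_width: 0.0143
finger_force: 39.7
slot [0.4964 0.2158]
row [0.39, -0.724, 0.2, -0.0, 0.001, 0.0] rows>= 3.0
```

```bash
python3 -m inch '[[0.15,-0.3,0,0,0,0,0],[0.39,-0.72,0.2,0,0,0,0],[0.39,-0.72,0.2,0,0,0,0],[0.39,-0.72,0.2,0,0,0,0],[0.39,-0.72,0.2,0,0,0,0]]'
python3 -c "
from h import *
f=grab('wrist'); cv2.imwrite('pics/w5.png',f['img'][:,:,::-1]); slot(-92,-4,.027)"
```

```text
clock: 12.8
position: [0.4975, 0.2121, 0.1006]
tool_rot: [3.14, 0.001, 0.382]
force: [0.9, -1.2, -1.0]
grip_width: 0.0144
finger_force: 39.7
slot [0.4964 0.2158]
row [0.001, -0.02, 0.369, 0.001, 0.0, -0.003] rows>= 2.0
```

View pics/w5.png

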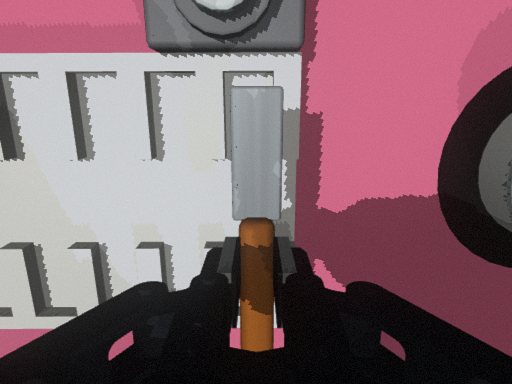

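The view is from above the slot. The slot opening spans columns 223–273 and the spatula blade spans 232–282, so the tool sits about 6 mm too far right. I'll compare this with the projection.

```bash
python3 - <<'E'
from h import *
f=grab('wrist'); print(bot.observe()["position"])
for x in (82,35): print(x,[proj(f,[[*(C+TX*x/1e3+TY*y/1e3),.016]]).round(1).tolist() for y in(-107,-77)])
slot(-92,-4,.027)
E
```

```text
[0.49768843 0.21228612 0.10101735]
82 [[[274.8, 69.2]], [[224.0, 69.4]]]
35 [[[274.0, 149.1]], [[226.1, 149.2]]]
slot [0.4964 0.2158]
row [0.0, -0.019, 0.37, 0.0, -0.0, -0.003] rows>= 2.0
```

```bash
python3 -m inch '[[0,-0.02,0.15,0,0,-0.003,0],[0,-0.02,0.28,0,0,-0.003,0],[0,-0.02,0.33,0,0,-0.003,0],[0,-0.02,0.367,0,0,-0.003,0],[0,-0.02,0.37,0,0,-0.003,0],[0,-0.02,0.37,0,0,-0.003,0]]'
```

```text
clock: 13.65
position: [0.4961, 0.2181, 0.0273]
tool_rot: [-3.142, -0.001, 0.389]
force: [-0.1, 0.3, -0.5]
grip_width: 0.0145
finger_force: 39.7
```

```bash
python3 -m inch '[[0,0.008,0.004,0,0,0,0],[0,0.008,0.004,0,0,0,0],[0,0.008,0.004,0,0,0,0.37],[0,0.008,0.004,0,0,0,0.37],[0,0.008,0.004,0,0,0,0.37],[0,0.008,-0.3,0,0,0,0.37],[0,0.1,-0.6,0,0,0,0.5],[0,0.1,-0.6,0,0,0,0.5],[0,0.1,-0.6,0,0,0,0.5],[0,0.1,-0.6,0,0,0,0.5]]'
python3 -c "
from h import *
f=grab('wrist'); cv2.imwrite('pics/w6.png',f['img'][:,:,::-1]); go(.46,-.256,.14,-17.3)
t=grab('top'); tools(t)"
```

```text
clock: 14.9
position: [0.5027, 0.1997, 0.1456]
tool_rot: [3.141, 0.002, 0.39]
force: [-0.2, -0.1, 0.2]
grip_width: 0.0428
finger_force: 0.0
row [-1.063, 2.026, 0.031, 0.001, 0.001, 0.44] rows>= 8.0
c (844.2, 40.3) size 114 21 yaw -15.3 col back/front [ 39. 133. 133.] [ 80. 113. 118.] z [0.0106 0.0162] px [213. 105.]
c (808.6, -266.4) size 153 21 yaw 54.0 col back/front [ 49. 141. 141.] [ 41. 138. 138.] z [0.0053 0.0102] px [305. 113.]
c (624.2, -246.3) size 141 18 yaw 8.7 col back/front [153. 152. 156.] [157. 148. 154.] z [0.0096 0.0145] px [301. 168.]
c (631.0, -150.2) size 112 19 yaw 10.4 col back/front [153. 153. 157.] [149. 125. 134.] z [0.0111 0.0165] px [272. 165.]
c (457.7, -257.7) size 148 18 yaw -17.3 col back/front [23. 24. 26.] [126. 119. 125.] z [0.0112 0.0159] px [307. 216.]
c (450.4, -347.2) size 127 20 yaw 3.6 col back/front [183. 139.  96.] [118.  86.  34.] z [0.0121 0.0165] px [334. 218.]
c (281.2, -318.3) size 152 20 yaw -58.8 col back/front [ 37. 143. 142.] [ 48. 145. 146.] z [0.0107 0.0154] px [327. 272.]
```

View pics/w6.png

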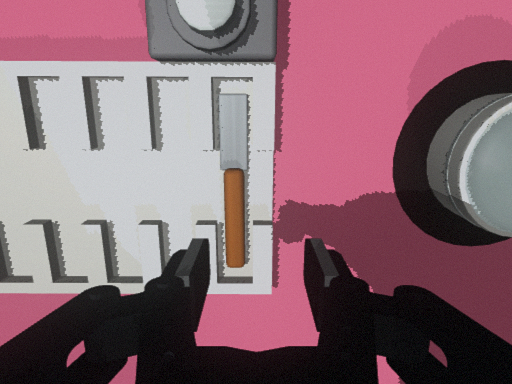

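The spatula lies flat inside the right-hand slot, spanning rows 93–267 between slot ends at 78 and 280. Next is the file.

```bash
python3 -m inch '[[-0.25,0.3,0,0,0,0.1,0.5],[-0.53,0.6,0,0,0,0.2,0.5],[-0.53,1,0,0,0,0.3,0.5],[-0.53,1,0,0,0,0.4,0.5],[-0.53,1,0,0,0,0.44,0.5],[-0.53,1,0,0,0,0.44,0.5]]'
python3 -c "
from h import *
go(.4465,-.2545,.14,-17.3)"
```

```text
clock: 15.75
position: [0.4809, -0.026, 0.1462]
tool_rot: [3.141, 0.001, -0.302]
force: [0.8, 0.6, -0.0]
grip_width: 0.043
finger_force: 0.0
row [0.176, 1.142, 0.032, 0.001, 0.001, -0.0] rows>= 4.0
```

```bash
python3 -m inch '[[0.1,0.3,0,0,0,0,0.5],[0.17,0.6,0,0,0,0,0.5],[0.17,0.9,0,0,0,0,0.5],[0.17,1,0,0,0,0,0.5],[0.17,1,0,0,0,0,0.5],[0.17,1,0,0,0,0,0.5]]'
python3 -c "
from h import *
f=grab('wrist'); m=1-pink(f['img']); tools(f); go(.4465,-.2545,.0235,-17.3)"
```

```text
clock: 16.5
position: [0.4546, -0.2254, 0.1464]
tool_rot: [-3.141, 0.001, -0.299]
force: [0.5, 1.0, 0.7]
grip_width: 0.043
finger_force: 0.0
c (447.9, -348.0) size 132 23 yaw 3.5 col back/front [116.  81.  53.] [87. 52. 31.] z [0.0134 0.0145] px [403. 143.]
row [0.004, 0.152, 0.615, -0.0, 0.0, 0.002] rows>= 3.0
```

```bash
python3 -m inch '[[0.004,0.152,0.1,0,0,0.002,0.5],[0.004,0.152,0.35,0,0,0.002,0.5],[0.004,0.152,0.55,0,0,0.002,0.5],[0.004,0.152,0.615,0,0,0.002,0.5],[0.004,0.152,0.615,0,0,0.002,0.5],[0.004,0.152,0.615,0,0,0.002,0],[0.004,0.152,0.615,0,0,0.002,0],[0.004,0.152,0.615,0,0,0.002,0],[0.004,0.152,0.615,0,0,0.002,0]]' 40
python3 -m inch '[[0,0,-0.1,0,0,0,0],[0,0,-0.4,0,0,0,0],[0,0,-0.6,0,0,0,0],[0,0,-0.6,0,0,0,0],[0,0,-0.6,0,0,0,0]]'
python3 -c "
from h import *
f=grab('wrist'); cv2.imwrite('pics/w7.png',f['img'][:,:,::-1]); slot(-46,-10,.13)"
```

```text
clock: 17.68
position: [0.4467, -0.2561, 0.0251]
tool_rot: [-3.141, -0.002, -0.305]
force: [-1.2, 1.2, 9.9]
grip_width: 0.0158
finger_force: 38.9
clock: 18.3
position: [0.4461, -0.2556, 0.144]
tool_rot: [-3.141, -0.001, -0.304]
force: [0.1, 0.1, -1.0]
grip_width: 0.0153
finger_force: 39.2
slot [0.4735 0.2561]
row [-0.635, -2.483, 0.068, -0.0, 0.0, -0.44] rows>= 9.0
```

View pics/w7.png

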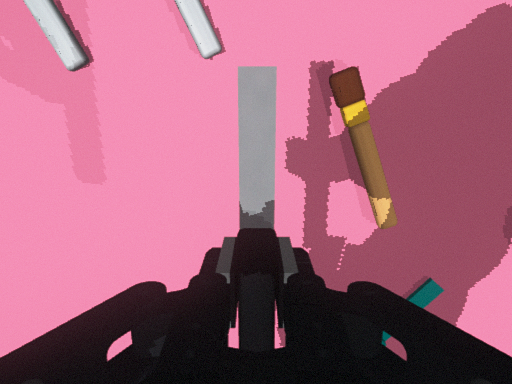

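The file is held straight, with its blade at (257,140). Now I'll carry it to the second slot.

```bash
python3 -m inch '[[-0.1,-0.3,0,0,0,-0.1,0],[-0.2,-0.6,0,0,0,-0.2,0],[-0.25,-0.9,0,0,0,-0.3,0],[-0.25,-0.97,0,0,0,-0.4,0],[-0.25,-0.97,0,0,0,-0.44,0],[-0.25,-0.97,0,0,0,-0.44,0]]'
python3 -c "
from h import *
slot(-46,-10,.11)"
```

```text
clock: 19.1
position: [0.4561, -0.056, 0.1432]
tool_rot: [-3.141, 0.001, 0.386]
force: [0.4, -0.9, -0.6]
grip_width: 0.0154
finger_force: 39.3
slot [0.4735 0.2561]
row [0.668, -1.413, 0.166, -0.0, 0.001, -0.0] rows>= 6.0
```

```bash
python3 -m inch '[[0.15,-0.3,0,0,0,0,0],[0.3,-0.6,0,0,0,0,0],[0.45,-0.9,0,0,0,0,0],[0.47,-1,0,0,0,0,0],[0.47,-1,0,0,0,0,0],[0.47,-1,0,0,0,0,0]]'
python3 -c "
from h import *
slot(-46,-10,.10)"
```

```text
clock: 19.85
position: [0.4681, 0.1636, 0.1434]
tool_rot: [3.141, 0.001, 0.384]
force: [-0.2, 0.3, -0.0]
grip_width: 0.0156
finger_force: 39.3
slot [0.4735 0.2561]
row [0.198, -0.419, 0.217, 0.0, 0.0, -0.001] rows>= 2.0
```

```bash
python3 -m inch '[[0.1,-0.2,0,0,0,0,0],[0.198,-0.419,0.1,0,0,0,0],[0.198,-0.419,0.217,0,0,0,0],[0.198,-0.419,0.217,0,0,0,0],[0.198,-0.419,0.217,0,0,0,0],[0.198,-0.419,0.217,0,0,0,0]]'
cat >> h.py <<'E'
def held(f):
    """tip row/col of the held tool straight ahead of the fingers: its edge columns at a few rows (vs. slot edges)"""
    g=f["img"].astype(int)
    for r in (90,120,150,190): print(r,g[r,225:290:4].mean(1).round().astype(int).tolist())
def slotpx(f,y): print("slot px",[proj(f,[[*(C+TX*x/1e3+TY*(y+e)/1e3),.016]]).round().ravel().tolist() for x in(82,35) for e in(-15,15)])
E
python3 -c "
from h import *
f=grab('wrist'); cv2.imwrite('pics/w8.png',f['img'][:,:,::-1]); slotpx(f,-46); slot(-46,-10,.029)"
```

```text
clock: 20.6
position: [0.474, 0.2566, 0.1012]
tool_rot: [-3.141, -0.001, 0.385]
force: [-0.1, -0.8, -1.4]
grip_width: 0.0153
finger_force: 39.3
slot px [[283.0, 60.0], [232.0, 60.0], [281.0, 141.0], [233.0, 141.0]]
slot [0.4735 0.2561]
row [-0.003, 0.003, 0.361, -0.0, -0.001, -0.0] rows>= 2.0
```

View pics/w8.png

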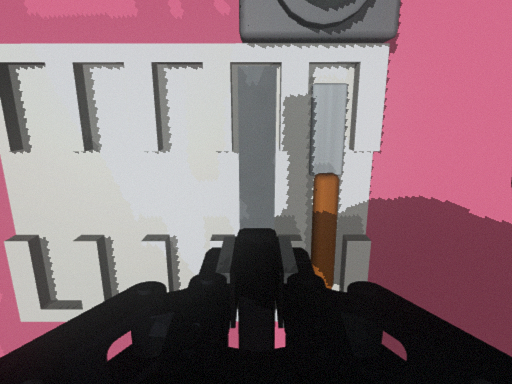

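The file (columns 238–276) is lined up with its slot (232–283), and the spatula lies flat next to it.

```bash
python3 -m inch '[[-0.002,0.002,0.15,0,0,0,0],[-0.002,0.002,0.28,0,0,0,0],[-0.002,0.002,0.33,0,0,0,0],[-0.002,0.002,0.361,0,0,0,0],[-0.002,0.002,0.361,0,0,0,0],[-0.002,0.002,0.361,0,0,0,0],[-0.002,0.002,0.361,0,0,0,0.37],[-0.002,0.002,0.361,0,0,0,0.37],[-0.002,0.002,0.361,0,0,0,0.37],[-0.002,0.002,0.1,0,0,0,0.37],[0,0.1,-0.2,0,0,0,0.5],[0,0.1,-0.2,0,0,0,0.5],[0,0.1,-0.2,0,0,0,0.5]]'
cat >> h.py <<'E'
def intray(f,rng):
    """non-white blobs lying in the tray, in tray mm"""
    g=f["img"].astype(int); v,u=np.mgrid[0:384,0:512].reshape(2,-1); P=depthpts(f,np.c_[u,v]); q=(P[:,:2]-C)@np.c_[TX,TY]*1e3
    for y in rng:
        k=(abs(q[:,0])<80)&(abs(q[:,1]-y)<13)&(P[:,2]>.009)&(P[:,2]<.03)
        if k.sum()>20: s=q[k]; print("slot",y,"x",np.percentile(s[:,0],[1,99]).round(1),"y",np.percentile(s[:,1],[2,98]).round(1),"z",np.percentile(P[k,2],[50,95]).round(4),k.sum())
        else: print("slot",y,"empty")
E
python3 -c "
from h import *
f=grab('wrist'); intray(f,[-92,-46]); t=grab('top'); intray(t,[-92,-46,0,46,92]); tools(t); go(.45,-.34,.14,3.6)"
```

```text
clock: 22.28
position: [0.4806, 0.239, 0.1401]
tool_rot: [-3.141, 0.0, 0.386]
force: [-0.9, 0.0, -0.3]
grip_width: 0.0427
finger_force: 0.0
slot -92 x [-66.1  68.8] y [-100.8  -81.2] z [0.0118 0.0185] 4127
slot -46 x [-76.5  69.4] y [-53.7 -36.8] z [0.0138 0.0165] 3959
slot -92 x [-78.   71.2] y [-103.3  -80.7] z [0.0149 0.0224] 174
slot -46 x [-78.3  14.4] y [-55.3 -35.2] z [0.0147 0.0203] 159
slot 0 x [-76.5   2.1] y [-10.7  12. ] z [0.0102 0.0138] 30
slot 46 x [-77.2 -12. ] y [33.7 58.2] z [0.0105 0.0124] 28
slot 92 empty
c (844.3, 40.5) size 114 20 yaw -15.1 col back/front [ 36. 129. 129.] [ 78. 110. 115.] z [0.0109 0.0155] px [214. 105.]
c (808.6, -266.4) size 153 21 yaw 53.9 col back/front [ 49. 137. 137.] [ 40. 135. 134.] z [0.0056 0.011 ] px [305. 113.]
c (624.2, -246.3) size 141 18 yaw 8.7 col back/front [149. 148. 152.] [153. 144. 150.] z [0.0105 0.0152] px [301. 168.]
c (631.0, -150.2) size 112 19 yaw 10.4 col back/front [149. 149. 153.] [145. 122. 131.] z [0.0102 0.0144] px [272. 165.]
c (450.4, -347.2) size 127 20 yaw 3.4 col back/front [178. 136.  92.] [114.  83.  32.] z [0.0121 0.0172] px [334. 218.]
c (281.2, -318.3) size 152 20 yaw -58.9 col back/front [ 37. 139. 138.] [ 47. 141. 142.] z [0.0106 0.0158] px [327. 272.]
row [-1.231, 2.623, -0.001, 0.0, 0.001, 0.206] rows>= 10.0
```

```bash
python3 -m inch '[[-0.15,0.3,0,0,0,0.1,0.5],[-0.3,0.6,0,0,0,0.206,0.5],[-0.45,0.9,0,0,0,0.206,0.5],[-0.47,1,0,0,0,0.206,0.5],[-0.47,1,0,0,0,0.206,0.5]]'
python3 -m inch '[[-0.05,0.3,0,0,0,0,0.5],[-0.05,0.6,0,0,0,0,0.5],[-0.05,0.9,0,0,0,0,0.5],[-0.05,1,0,0,0,0,0.5],[-0.05,1,0,0,0,0,0.5]]'
python3 -c "
from h import *
go(.449,-.347,.14,3.6)"
```

```text
clock: 23.0
position: [0.4688, 0.0157, 0.1397]
tool_rot: [3.141, 0.001, 0.059]
force: [-0.5, 0.9, 0.6]
grip_width: 0.0429
finger_force: 0.0
clock: 23.62
position: [0.4715, -0.1826, 0.1395]
tool_rot: [3.142, 0.001, 0.061]
force: [-0.3, 0.9, -0.4]
grip_width: 0.043
finger_force: 0.0
row [-0.163, 0.813, -0.002, 0.0, 0.001, -0.001] rows>= 3.0
```

```bash
python3 -m inch '[[-0.1,0.3,0,0,0,0,0.5],[-0.16,0.6,0,0,0,0,0.5],[-0.16,0.8,0,0,0,0,0.5],[-0.16,0.8,0,0,0,0,0.5],[-0.16,0.8,0,0,0,0,0.5]]'
python3 -c "
from h import *
print(bot.observe()['qpos'].round(2));f=grab('wrist'); tools(f); go(.449,-.347,.026,3.6)"
```

```text
clock: 24.25
position: [0.4504, -0.3418, 0.1396]
tool_rot: [-3.14, 0.001, 0.064]
force: [0.6, 0.3, -0.1]
grip_width: 0.0428
finger_force: 0.0
[ 0.17  0.64  0.55  1.87 -0.47  0.76 -0.53]
c (447.8, -347.0) size 132 21 yaw 3.6 col back/front [198. 147.  92.] [124.  80.  42.] z [0.0134 0.0144] px [263. 182.]
row [-0.009, 0.027, 0.569, -0.001, 0.0, 0.001] rows>= 2.0
```

```bash
python3 -m inch '[[-0.009,0.027,0.1,0,0,0,0.5],[-0.009,0.027,0.35,0,0,0,0.5],[-0.009,0.027,0.5,0,0,0,0.5],[-0.009,0.027,0.569,0,0,0,0.5],[-0.009,0.027,0.569,0,0,0,0.5],[-0.009,0.027,0.569,0,0,0,0],[-0.009,0.027,0.569,0,0,0,0],[-0.009,0.027,0.569,0,0,0,0],[-0.009,0.027,0.569,0,0,0,0]]' 40
python3 -m inch '[[0,0,-0.1,0,0,0,0],[0,0,-0.4,0,0,0,0],[0,0,-0.6,0,0,0,0],[0,0,-0.6,0,0,0,0],[0,0,-0.6,0,0,0,0]]'
python3 -c "
from h import *
slot(0,0,.13)"
```

```text
clock: 25.42
position: [0.4488, -0.3497, 0.0277]
tool_rot: [3.141, -0.001, 0.063]
force: [-0.5, 1.0, 5.9]
grip_width: 0.0137
finger_force: 39.0
clock: 26.05
position: [0.4484, -0.3491, 0.1472]
tool_rot: [3.142, -0.001, 0.063]
force: [0.5, -0.1, -1.3]
grip_width: 0.0132
finger_force: 39.1
slot [0.4655 0.3025]
row [0.29, -3.246, 0.086, 0.0, -0.0, -0.206] rows>= 11.0
```

```bash
python3 -m inch '[[0.05,-0.3,0,0,0,-0.1,0],[0.05,-0.6,0,0,0,-0.206,0],[0.05,-0.9,0,0,0,-0.206,0],[0.05,-1,0,0,0,-0.206,0],[0.05,-1,0,0,0,-0.206,0]]'
python3 -m inch '[[0.15,-0.3,0,0,0,0,0],[0.3,-0.6,0,0,0,0,0],[0.4,-0.9,0,0,0,0,0],[0.42,-1,0,0,0,0,0],[0.42,-1,0,0,0,0,0]]'
python3 -c "
from h import *
slot(0,0,.13)"
```

```text
clock: 26.68
position: [0.4454, -0.1476, 0.1461]
tool_rot: [-3.141, 0.001, 0.389]
force: [-0.7, -0.4, -0.0]
grip_width: 0.013
finger_force: 39.2
clock: 27.3
position: [0.4482, 0.0688, 0.1461]
tool_rot: [3.142, 0.001, 0.389]
force: [0.7, -1.3, 0.2]
grip_width: 0.013
finger_force: 39.2
slot [0.4655 0.3025]
row [0.523, -1.048, 0.08, 0.0, 0.001, 0.002] rows>= 4.0
```

```bash
python3 -m inch '[[0.15,-0.3,0,0,0,0,0],[0.3,-0.6,0,0,0,0,0],[0.45,-0.9,0,0,0,0,0],[0.523,-1,0.08,0,0,0,0],[0.523,-1,0.2,0,0,0,0],[0.523,-1,0.2,0,0,0,0],[0.523,-1,0.2,0,0,0,0]]'
python3 -c "
from h import *
f=grab('wrist'); cv2.imwrite('pics/w9.png',f['img'][:,:,::-1]); slotpx(f,0); intray(f,[-46]);slot(0,0,.032)"
```

```text
clock: 28.18
position: [0.4708, 0.2909, 0.1071]
tool_rot: [3.141, -0.0, 0.384]
force: [0.2, -0.7, -0.1]
grip_width: 0.0129
finger_force: 39.3
slot px [[260.0, 79.0], [211.0, 79.0], [260.0, 155.0], [214.0, 155.0]]
slot -46 x [-41.3  69.6] y [-53.6 -36.8] z [0.0105 0.0164] 3659
slot [0.4655 0.3025]
row [-0.004, -0.062, 0.377, 0.0, -0.001, -0.001] rows>= 2.0
```

View pics/w9.png

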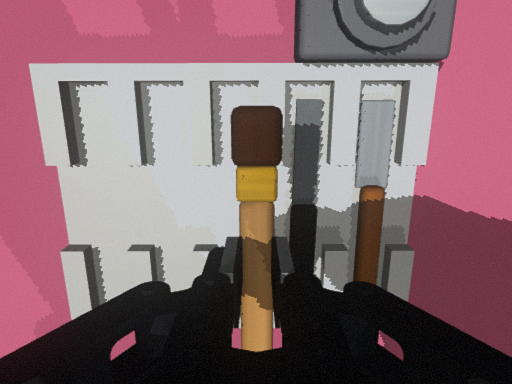

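The brush is held straight and needs 12 mm to the left. The file is flat in its slot at column 307 and the spatula in its slot at column 373.

```bash
python3 -m inch '[[-0.004,-0.062,0,0,0,0,0],[-0.004,-0.062,0.1,0,0,0,0],[-0.004,-0.062,0.2,0,0,0,0],[-0.004,-0.062,0.3,0,0,0,0],[-0.004,-0.062,0.35,0,0,0,0],[-0.004,-0.062,0.375,0,0,0,0],[-0.004,-0.062,0.375,0,0,0,0]]'
python3 -m inch '[[0,0,0.005,0,0,0,0],[0,0,0.005,0,0,0,0.37],[0,0,0.005,0,0,0,0.37],[0,0,0.005,0,0,0,0.37],[0,0,-0.2,0,0,0,0.37],[0,0.1,-0.5,0,0,0,0.5],[0,0.1,-0.55,0,0,0,0.5],[0,0.1,-0.55,0,0,0,0.5]]'
python3 -c "
from h import *
f=grab('wrist'); intray(f,[-92,-46,0]); t=grab('top'); tools(t); go(.63,-.15,.14,10.5)"
```

```text
clock: 29.1
position: [0.4646, 0.3039, 0.0319]
tool_rot: [-3.141, -0.001, 0.386]
force: [-0.4, 0.2, -0.2]
grip_width: 0.013
finger_force: 39.3
clock: 30.1
position: [0.4719, 0.2856, 0.1419]
tool_rot: [-3.141, -0.001, 0.386]
force: [-0.8, 0.3, -0.6]
grip_width: 0.0427
finger_force: 0.0
slot -92 x [-60.5  68.8] y [-100.7  -80.9] z [0.0111 0.0186] 3822
slot -46 x [-76.1  69.4] y [-53.5 -36.2] z [0.0138 0.0166] 3834
slot 0 x [-60.5  64.3] y [-7.4 10.7] z [0.0172 0.0186] 3648
c (844.2, 40.3) size 114 21 yaw -15.3 col back/front [ 37. 125. 126.] [ 76. 107. 112.] z [0.0101 0.0149] px [213. 105.]
c (808.5, -266.2) size 153 21 yaw 53.9 col back/front [ 47. 133. 134.] [ 40. 131. 131.] z [0.0055 0.0117] px [305. 112.]
c (624.2, -246.3) size 141 18 yaw 8.7 col back/front [145. 144. 148.] [148. 140. 146.] z [0.0098 0.0156] px [301. 168.]
c (631.0, -150.2) size 112 19 yaw 10.6 col back/front [146. 145. 149.] [140. 118. 127.] z [0.0104 0.0156] px [272. 165.]
c (281.2, -318.3) size 152 20 yaw -58.8 col back/front [ 34. 136. 135.] [ 46. 138. 138.] z [0.0108 0.0155] px [327. 272.]
row [-0.086, 2.315, 0.003, 0.0, 0.001, 0.13] rows>= 8.0
```

```bash
python3 -m inch '[[-0.03,0.3,0,0,0,0.1,0.5],[-0.05,0.6,0,0,0,0.13,0.5],[-0.05,0.9,0,0,0,0.13,0.5],[-0.05,1,0,0,0,0.13,0.5],[-0.05,1,0,0,0,0.13,0.5]]'
python3 -m inch '[[0.05,0.3,0,0,0,0,0.5],[0.1,0.6,0,0,0,0,0.5],[0.15,0.9,0,0,0,0,0.5],[0.18,1,0,0,0,0,0.5],[0.18,1,0,0,0,0,0.5]]'
python3 -c "
from h import *
go(.6295,-.15,.14,10.5)"
```

```text
clock: 30.82
position: [0.5379, 0.0945, 0.1403]
tool_rot: [3.141, 0.002, 0.179]
force: [0.0, 0.3, -0.3]
grip_width: 0.0422
finger_force: 0.0
clock: 31.45
position: [0.6096, -0.094, 0.1405]
tool_rot: [-3.141, 0.001, 0.181]
force: [-1.0, 1.2, -0.5]
grip_width: 0.0424
finger_force: 0.0
row [0.048, 0.293, 0.002, -0.0, 0.001, -0.001] rows>= 1.0
```

```bash
python3 -m inch '[[0.048,0.28,0,0,0,0,0.5],[0.048,0.28,0,0,0,0,0.5],[0.048,0.28,0,0,0,0,0.5]]'
python3 -c "
from h import *
f=grab('wrist'); tools(f); go(.6295,-.15,.027,10.6)"
```

```text
clock: 31.82
position: [0.629, -0.1451, 0.1408]
tool_rot: [-3.14, 0.001, 0.184]
force: [0.5, 1.5, -0.6]
grip_width: 0.0426
finger_force: 0.0
c (627.1, -150.5) size 111 17 yaw 10.6 col back/front [172. 169. 174.] [186. 178. 185.] z [0.0116 0.0126] px [262. 196.]
row [-0.002, 0.026, 0.57, -0.001, 0.0, -0.0] rows>= 2.0
```

```bash
python3 -m inch '[[-0.002,0.026,0.1,0,0,0,0.5],[-0.002,0.026,0.35,0,0,0,0.5],[-0.002,0.026,0.5,0,0,0,0.5],[-0.002,0.026,0.57,0,0,0,0.5],[-0.002,0.026,0.57,0,0,0,0.5],[-0.002,0.026,0.57,0,0,0,0],[-0.002,0.026,0.57,0,0,0,0],[-0.002,0.026,0.57,0,0,0,0],[-0.002,0.026,0.57,0,0,0,0]]' 40
python3 -m inch '[[0,0,-0.1,0,0,0,0],[0,0,-0.4,0,0,0,0],[0,0,-0.6,0,0,0,0],[0,0,-0.6,0,0,0,0],[0,0,-0.6,0,0,0,0]]'
python3 -c "
from h import *
slot(46,0,.145)"
```

```text
clock: 33.0
position: [0.6299, -0.1526, 0.0278]
tool_rot: [3.142, -0.0, 0.182]
force: [-0.5, -0.0, 0.1]
grip_width: -0.0004
finger_force: 0.0
clock: 33.62
position: [0.6296, -0.1524, 0.1479]
tool_rot: [-3.141, -0.0, 0.182]
force: [-0.0, -0.1, -0.9]
grip_width: -0.0001
finger_force: 0.0
slot [0.4482 0.3451]
row [-0.442, -2.611, 0.015, -0.0, -0.0, -0.13] rows>= 9.0
```

```bash
python3 -c "
from h import *
f=grab('wrist'); tools(f); cv2.imwrite('pics/w10.png',f['img'][:,:,::-1]); t=grab('top'); tools(t)"
```

```text
c (844.2, 40.3) size 114 21 yaw -15.3 col back/front [ 39. 125. 125.] [ 84. 115. 121.] z [0.0106 0.0154] px [213. 105.]
c (281.2, -318.3) size 152 20 yaw -58.9 col back/front [24. 90. 90.] [ 50. 150. 151.] z [0.0106 0.015 ] px [327. 272.]
```

View pics/w10.png

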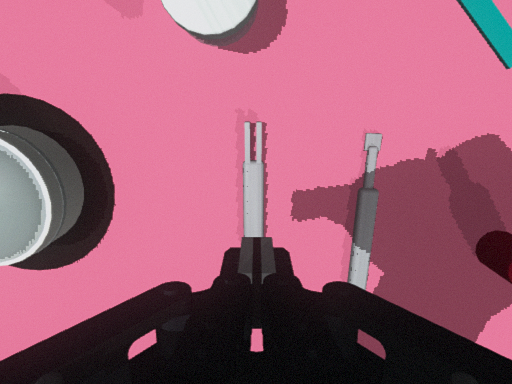

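The fingers shut just above the 10 mm tweezers, which haven't moved: they lie at column 254, rows 122–240. The TCP has to go lower.

```bash
python3 -m inch '[[0,0,0,0,0,0,0.5],[0,0,0,0,0,0,0.5],[0,0,0,0,0,0,0.5],[0,0,0,0,0,0,0.5]]'
python3 -c "
from h import *
f=grab('wrist'); tools(f); t=grab('top'); tools(t); go(.629,-.1505,.0205,10.6)"
```

```text
clock: 34.22
position: [0.6297, -0.1527, 0.1474]
tool_rot: [-3.142, 0.0, 0.182]
force: [0.7, 0.6, -0.1]
grip_width: 0.0426
finger_force: 0.0
c (627.4, -150.1) size 112 17 yaw 10.5 col back/front [169. 166. 171.] [181. 172. 179.] z [0.0115 0.0125] px [253. 193.]
c (844.2, 40.3) size 114 21 yaw -15.3 col back/front [ 39. 125. 125.] [ 84. 115. 120.] z [0.0111 0.0152] px [213. 105.]
c (281.2, -318.3) size 152 20 yaw -58.9 col back/front [24. 90. 90.] [ 50. 150. 151.] z [0.011  0.0166] px [327. 272.]
row [-0.001, -0.011, 0.635, 0.0, 0.0, -0.002] rows>= 3.0
```

```bash
python3 -m inch '[[-0.001,-0.011,0.3,0,0,0,0.5],[-0.001,-0.011,0.5,0,0,0,0.5],[-0.001,-0.011,0.6,0,0,0,0.5],[-0.001,-0.011,0.637,0,0,0,0.5],[-0.001,-0.011,0.637,0,0,0,0.5],[-0.001,-0.011,0.637,0,0,0,0],[-0.001,-0.011,0.637,0,0,0,0],[-0.001,-0.011,0.637,0,0,0,0],[-0.001,-0.011,0.637,0,0,0,0]]' 40
python3 -m inch '[[0,0,-0.1,0,0,0,0],[0,0,-0.4,0,0,0,0],[0,0,-0.6,0,0,0,0],[0,0,-0.6,0,0,0,0],[0,0,-0.6,0,0,0,0]]'
python3 -c "
from h import *
slot(46,0,.145)"
```

```text
clock: 35.45
position: [0.6298, -0.1507, 0.0215]
tool_rot: [3.141, -0.002, 0.182]
force: [-0.7, 0.8, 8.0]
grip_width: 0.0154
finger_force: 39.1
clock: 36.08
position: [0.629, -0.1503, 0.1405]
tool_rot: [-3.141, -0.0, 0.182]
force: [-0.7, 0.4, -0.6]
grip_width: 0.0156
finger_force: 39.5
slot [0.4482 0.3451]
row [-0.441, -2.6, -0.022, -0.0, -0.0, -0.13] rows>= 9.0
```

```bash
python3 -m inch '[[-0.05,-0.3,0,0,0,-0.1,0],[-0.1,-0.6,0,0,0,-0.13,0],[-0.15,-0.9,0,0,0,-0.13,0],[-0.15,-1,0,0,0,-0.13,0],[-0.15,-1,0,0,0,-0.13,0]]'
python3 -m inch '[[0,-0.3,0,0,0,0,0],[0,-0.6,0,0,0,0,0],[0,-0.9,0,0,0,0,0],[0,-1,0,0,0,0,0],[0,-1,0,0,0,0,0]]'
python3 -c "
from h import *
slot(46,0,.105)"
```

```text
clock: 36.7
position: [0.5627, 0.0425, 0.1394]
tool_rot: [-3.141, 0.001, 0.389]
force: [0.9, -0.5, -0.7]
grip_width: 0.0152
finger_force: 39.5
clock: 37.33
position: [0.4878, 0.2263, 0.1396]
tool_rot: [3.141, 0.001, 0.388]
force: [0.8, -1.0, -0.5]
grip_width: 0.015
finger_force: 39.5
slot [0.4482 0.3451]
row [0.041, -0.625, 0.173, 0.0, 0.001, 0.001] rows>= 3.0
```

```bash
python3 -m inch '[[0.03,-0.3,0,0,0,0,0],[0.041,-0.61,0,0,0,0,0],[0.041,-0.61,0.17,0,0,0,0],[0.041,-0.61,0.17,0,0,0,0],[0.041,-0.61,0.17,0,0,0,0],[0.041,-0.61,0.17,0,0,0,0]]'
python3 -c "
from h import *
f=grab('wrist'); cv2.imwrite('pics/w11.png',f['img'][:,:,::-1]); slotpx(f,46); slot(46,0,.0262)"
```

```text
clock: 38.08
position: [0.4509, 0.3412, 0.1072]
tool_rot: [-3.141, -0.001, 0.384]
force: [-0.2, -1.1, 0.4]
grip_width: 0.0153
finger_force: 39.5
slot px [[273.0, 80.0], [224.0, 80.0], [273.0, 156.0], [226.0, 156.0]]
slot [0.4482 0.3451]
row [-0.005, -0.021, 0.404, -0.0, -0.001, -0.001] rows>= 2.0
```

View pics/w11.png

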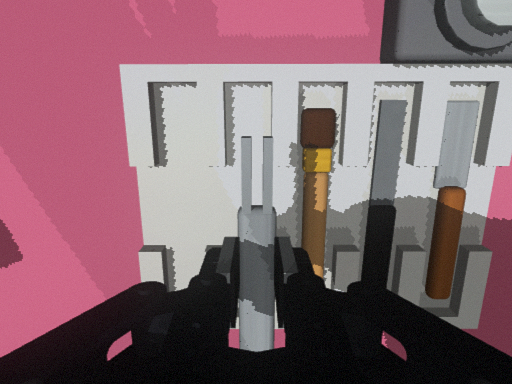

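The tweezers are held straight at column 257 above the 224–273 slot, about 4 mm right of its centre. The brush, file and spatula all lie in their slots.

```bash
python3 -m inch '[[-0.005,-0.02,0.1,0,0,0,0],[-0.005,-0.02,0.25,0,0,0,0],[-0.005,-0.02,0.35,0,0,0,0],[-0.005,-0.02,0.385,0,0,0,0],[-0.005,-0.02,0.403,0,0,0,0],[-0.005,-0.02,0.403,0,0,0,0]]'
python3 -m inch '[[0,0,0,0,0,0,0],[0,0,0,0,0,0,0.37],[0,0,0,0,0,0,0.37],[0,0,0,0,0,0,0.37],[0,0,-0.2,0,0,0,0.37],[0,0.1,-0.5,0,0,0,0.5],[0,0.1,-0.55,0,0,0,0.5],[0,0.1,-0.55,0,0,0,0.5]]'
python3 -c "
from h import *
f=grab('wrist'); intray(f,[-92,-46,0,46]); t=grab('top'); tools(t); go(.62,-.24,.145,8.6)"
```

```text
clock: 38.88
position: [0.4476, 0.3456, 0.026]
tool_rot: [-3.141, -0.001, 0.386]
force: [0.2, -0.0, -0.3]
grip_width: 0.0157
finger_force: 39.5
clock: 39.88
position: [0.4548, 0.3274, 0.1359]
tool_rot: [-3.141, -0.001, 0.386]
force: [-0.5, 0.1, -0.4]
grip_width: 0.0426
finger_force: 0.0
slot -92 x [-66.   68.6] y [-100.5  -80.8] z [0.0118 0.0186] 4410
slot -46 x [-60.2  69.2] y [-53.5 -36.2] z [0.0109 0.0166] 3559
slot 0 x [-60.9  64.3] y [-7.  11.1] z [0.0173 0.0187] 3829
slot 46 x [-54.9  51.8] y [38.4 54.6] z [0.0156 0.0167] 2661
c (844.2, 40.3) size 114 21 yaw -15.1 col back/front [ 33. 124. 123.] [ 74. 104. 109.] z [0.0101 0.0152] px [214. 105.]
c (808.7, -266.4) size 153 21 yaw 54.0 col back/front [ 45. 130. 131.] [ 38. 128. 128.] z [0.0055 0.011 ] px [305. 113.]
c (624.2, -246.3) size 141 18 yaw 8.8 col back/front [141. 141. 145.] [144. 137. 143.] z [0.0107 0.0155] px [301. 168.]
c (280.9, -318.4) size 152 20 yaw -58.8 col back/front [ 35. 132. 131.] [ 45. 134. 135.] z [0.0103 0.0154] px [327. 272.]
row [-0.302, 2.939, -0.052, 0.0, 0.001, 0.151] rows>= 10.0
```

Now the pusher, at (622.5, -246) mm, yaw 8.7°.

```bash
python3 -m inch '[[-0.03,0.3,0,0,0,0.1,0.5],[-0.06,0.6,0,0,0,0.15,0.5],[-0.1,0.9,0,0,0,0.15,0.5],[-0.1,1,0,0,0,0.15,0.5],[-0.1,1,0,0,0,0.15,0.5]]'
python3 -m inch '[[0.05,0.3,0,0,0,0,0.5],[0.1,0.6,0,0,0,0,0.5],[0.15,0.9,0,0,0,0,0.5],[0.15,1,0,0,0,0,0.5],[0.15,1,0,0,0,0,0.5]]'
python3 -c "
from h import *
go(.622,-.2463,.135,8.7)"
```

```text
clock: 40.6
position: [0.5116, 0.1326, 0.1345]
tool_rot: [3.141, 0.002, 0.148]
force: [-0.8, 1.5, -0.3]
grip_width: 0.0425
finger_force: 0.0
clock: 41.22
position: [0.5711, -0.0594, 0.1345]
tool_rot: [3.142, 0.001, 0.149]
force: [0.5, 1.8, 0.5]
grip_width: 0.0427
finger_force: 0.0
row [0.113, 0.962, -0.003, 0.0, 0.001, -0.002] rows>= 4.0
```

```bash
python3 -m inch '[[0.05,0.3,0,0,0,0,0.5],[0.11,0.6,0,0,0,0,0.5],[0.11,0.9,0,0,0,0,0.5],[0.11,0.95,0,0,0,0,0.5],[0.11,0.95,0,0,0,0,0.5],[0.11,0.95,0,0,0,0,0.5]]'
python3 -c "
from h import *
f=grab('wrist'); tools(f); go(.622,-.2463,.0208,8.7)"
```

```text
clock: 41.98
position: [0.622, -0.2408, 0.1351]
tool_rot: [-3.14, 0.0, 0.153]
force: [-1.0, 1.1, -0.3]
grip_width: 0.0428
finger_force: 0.0
c (620.0, -246.5) size 142 16 yaw 8.5 col back/front [165. 164. 169.] [169. 167. 172.] z [0.0115 0.0125] px [263. 196.]
row [-0.004, 0.027, 0.572, -0.001, 0.0, 0.001] rows>= 2.0
```

```bash
python3 -m inch '[[-0.004,0.027,0.1,0,0,0,0.5],[-0.004,0.027,0.35,0,0,0,0.5],[-0.004,0.027,0.5,0,0,0,0.5],[-0.004,0.027,0.572,0,0,0,0.5],[-0.004,0.027,0.572,0,0,0,0.5],[-0.004,0.027,0.572,0,0,0,0],[-0.004,0.027,0.572,0,0,0,0],[-0.004,0.027,0.572,0,0,0,0],[-0.004,0.027,0.572,0,0,0,0]]' 40
python3 -m inch '[[0,0,-0.1,0,0,0,0],[0,0,-0.4,0,0,0,0],[0,0,-0.6,0,0,0,0],[0,0,-0.6,0,0,0,0],[0,0,-0.6,0,0,0,0]]'
python3 -c "
from h import *
slot(92,0,.14)"
```

```text
clock: 43.15
position: [0.6222, -0.2494, 0.0225]
tool_rot: [3.141, -0.002, 0.151]
force: [-0.5, 0.8, 6.9]
grip_width: 0.014
finger_force: 39.3
clock: 43.78
position: [0.6215, -0.2489, 0.1416]
tool_rot: [-3.141, -0.0, 0.151]
force: [-0.6, -0.2, -0.8]
grip_width: 0.0143
finger_force: 39.3
slot [0.4309 0.3877]
row [-0.464, -3.29, 0.008, -0.0, -0.0, -0.15] rows>= 11.0
```

```bash
python3 -m inch '[[-0.05,-0.3,0,0,0,-0.1,0],[-0.1,-0.6,0,0,0,-0.15,0],[-0.15,-0.9,0,0,0,-0.15,0],[-0.15,-1,0,0,0,-0.15,0],[-0.15,-1,0,0,0,-0.15,0]]'
python3 -m inch '[[0.05,-0.3,0,0,0,0,0],[0.08,-0.6,0,0,0,0,0],[0.1,-0.9,0,0,0,0,0],[0.1,-1,0,0,0,0,0],[0.1,-1,0,0,0,0,0]]'
python3 -c "
from h import *
slot(92,0,.14)"
```

```text
clock: 44.4
position: [0.5614, -0.054, 0.1405]
tool_rot: [-3.141, 0.001, 0.389]
force: [-0.0, 0.6, -0.1]
grip_width: 0.0143
finger_force: 39.4
clock: 45.02
position: [0.5049, 0.1373, 0.1407]
tool_rot: [3.141, 0.001, 0.388]
force: [0.5, -0.7, -1.6]
grip_width: 0.0139
finger_force: 39.4
slot [0.4309 0.3877]
row [0.131, -1.299, 0.003, 0.0, 0.001, 0.001] rows>= 5.0
```

```bash
python3 -m inch '[[0.05,-0.3,0,0,0,0,0],[0.1,-0.6,0,0,0,0,0],[0.131,-0.9,0,0,0,0,0],[0.131,-1,0,0,0,0,0],[0.131,-1,0,0,0,0,0]]'
python3 -m inch '[[0,-0.28,0.1,0,0,0,0],[0,-0.28,0.18,0,0,0,0],[0,-0.28,0.18,0,0,0,0],[0,-0.28,0.18,0,0,0,0],[0,-0.28,0.18,0,0,0,0]]'
python3 -c "
from h import *
f=grab('wrist'); cv2.imwrite('pics/w12.png',f['img'][:,:,::-1]); slotpx(f,92); slot(92,0,.027)"
```

```text
clock: 45.65
position: [0.4546, 0.3315, 0.1407]
tool_rot: [3.141, 0.0, 0.386]
force: [-0.1, -0.7, -0.3]
grip_width: 0.0143
finger_force: 39.5
clock: 46.28
position: [0.4339, 0.383, 0.1059]
tool_rot: [-3.141, -0.001, 0.384]
force: [0.4, 0.1, -1.5]
grip_width: 0.0142
finger_force: 39.5
slot px [[272.0, 80.0], [223.0, 80.0], [271.0, 157.0], [225.0, 157.0]]
slot [0.4309 0.3877]
row [-0.005, -0.025, 0.394, -0.0, -0.001, -0.001] rows>= 2.0
```

View pics/w12.png

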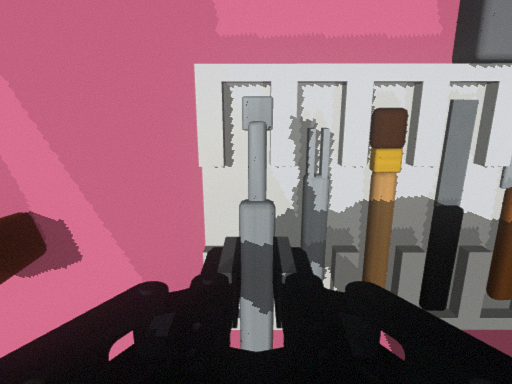

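The pusher is held straight at column 257 and needs about 5 mm left to centre in the 223–272 slot. The other four tools lie in theirs.

```bash
python3 -m inch '[[-0.005,-0.025,0.1,0,0,0,0],[-0.005,-0.025,0.25,0,0,0,0],[-0.005,-0.025,0.35,0,0,0,0],[-0.005,-0.025,0.38,0,0,0,0],[-0.005,-0.025,0.394,0,0,0,0],[-0.005,-0.025,0.394,0,0,0,0]]'
python3 -m inch '[[0,0,0,0,0,0,0],[0,0,0,0,0,0,0.37],[0,0,0,0,0,0,0.37],[0,0,0,0,0,0,0.37],[0,0,-0.2,0,0,0,0.37],[0,0.5,-0.5,0,0,0,0.2],[0,0.8,-0.7,0,0,0,0],[0,0.8,-0.8,0,0,0,0]]'
python3 -c "
from h import *
f=grab('wrist'); intray(f,[-92,-46,0,46,92]); t=grab('top'); tools(t)
P=np.array([.608,.2755]); go(*P,.15,22.1); print(bot.observe()['qpos'].round(2))"
```

```text
clock: 47.08
position: [0.4305, 0.3883, 0.0269]
tool_rot: [-3.141, -0.001, 0.386]
force: [0.3, -1.0, 0.1]
grip_width: 0.0144
finger_force: 39.5
clock: 48.08
position: [0.487, 0.2468, 0.1773]
tool_rot: [3.141, 0.001, 0.385]
force: [1.3, 1.0, -0.5]
grip_width: -0.0001
finger_force: 0.0
slot -92 x [-64.9  68.6] y [-100.8  -81.3] z [0.0126 0.0186] 3045
slot -46 x [-59.5  69. ] y [-54.  -37.3] z [0.0111 0.0165] 2545
slot 0 x [-61.1  64.1] y [-8.3 10.1] z [0.017  0.0186] 2971
slot 46 x [-54.8  51.9] y [38.  53.8] z [0.0153 0.0166] 2267
slot 92 x [-67.4  64.8] y [84.5 99.4] z [0.0149 0.0164] 2482
c (844.2, 40.3) size 114 21 yaw -15.3 col back/front [ 38. 129. 129.] [ 78. 110. 115.] z [0.0109 0.0158] px [213. 105.]
c (808.7, -266.4) size 153 21 yaw 53.9 col back/front [ 49. 136. 137.] [ 39. 134. 134.] z [0.0045 0.0102] px [305. 113.]
c (281.2, -318.3) size 152 20 yaw -58.8 col back/front [ 35. 139. 138.] [ 46. 140. 141.] z [0.0105 0.0153] px [327. 272.]
row [0.603, 0.075, 0.157, 0.0, -0.004, -0.004] rows>= 3.0
[-0.98  0.55  0.57  1.9  -0.41  0.8  -1.38]
```

```bash
python3 -m inch '[[0.25,0.03,0,0,0,0,0],[0.5,0.06,0.1,0,0,0,0],[0.6,0.075,0.157,0,0,0,0],[0.6,0.075,0.157,0,0,0,0],[0.6,0.075,0.157,0,0,0,0],[0.6,0.075,0.157,0,0,0,0]]'
python3 - <<'E'
from h import *
f=grab("wrist"); s=grab("side"); cv2.imwrite("pics/s13.png",np.hstack([f["img"],s["img"]])[:,:,::-1][::1,:1024][:, :]) if 0 else None
v,u=np.mgrid[0:384,0:512].reshape(2,-1)
for n,g in(("wrist",f),("side",s),("top",grab("top"))):
    P=depthpts(g,np.c_[u,v]); c=g["img"][v,u].astype(int)
    k=(P[:,2]>.035)&(P[:,2]<.075)&(c.min(1)>60)&(c.max(1)-c.min(1)<30)&(P[:,0]>.45)&(P[:,0]<.69)&(abs(P[:,1]-.03)<.1)
    if k.sum()>50: print(n,k.sum(),cv2.minEnclosingCircle((P[k,:2]*1000).astype(np.float32)))
    k=(P[:,2]>.045)&(P[:,2]<.07)&(c.min(1)>110)&(np.hypot(P[:,0]-.608,P[:,1]-.2755)<.03)
    if k.sum()>50: print(n,"button",k.sum(),cv2.minEnclosingCircle((P[k,:2]*1000).astype(np.float32)),np.median(P[k,2]))
cv2.imwrite("pics/s13.png",cv2.resize(s["img"][80:300,100:400,::-1],(750,550)))
go(.608,.2755,.085,22.1)
E
```

```text
clock: 48.92
position: [0.6031, 0.2805, 0.1456]
tool_rot: [-3.141, -0.0, 0.386]
force: [0.2, -0.3, 0.3]
grip_width: 0.0001
finger_force: 0.0
wrist 2359 ((592.1209716796875, 74.35491180419922), 33.446441650390625)
wrist button 2023 ((607.6753540039062, 275.1150207519531), 23.9551944732666) 0.05574100133971294
side 625 ((597.2382202148438, 32.65431213378906), 50.284908294677734)
top 761 ((595.6832885742188, 38.081722259521484), 50.31904220581055)
top button 100 ((608.7281494140625, 275.26055908203125), 22.68668556213379) 0.053958719488620854
row [0.012, 0.032, 0.303, -0.0, -0.0, 0.0] rows>= 1.0
```

View pics/s13.png

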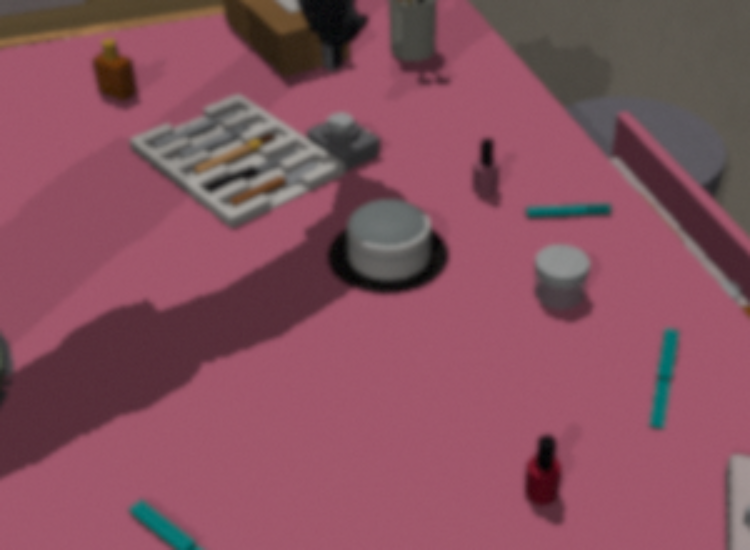

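The side view shows the lamp inside its pad at (388,240), the tools in the tray at (240,165), and the bystanders and turquoise look-alikes untouched. Now the button.

```bash
python3 -m inch '[[0.012,0.03,0.15,0,0,0,0],[0.012,0.03,0.3,0,0,0,0],[0.012,0.03,0.33,0,0,0,0],[0.012,0.03,0.35,0,0,0,0],[0.012,0.03,0.355,0,0,0,0]]'
python3 -m inch '[[0,0,0.01,0,0,0,0],[0,0,0.02,0,0,0,0],[0,0,0.03,0,0,0,0],[0,0,0.03,0,0,0,0]]'
```

```text
clock: 49.7
position: [0.6084, 0.2758, 0.075]
tool_rot: [-3.141, -0.001, 0.386]
force: [0.7, 0.7, 0.9]
grip_width: -0.0
finger_force: 0.0
clock: 50.2
position: [0.6082, 0.2757, 0.0681]
tool_rot: [-3.142, -0.0, 0.386]
force: [0.8, 1.8, 2.3]
grip_width: 0.0
finger_force: 1.0
```

```bash
python3 -m inch '[[0,0,0.01,0,0,0,0],[0,0,0.02,0,0,0,0],[0,0,0.025,0,0,0,0],[0,0,0.03,0,0,0,0],[0,0,0.03,0,0,0,0]]'
```

```text
clock: 50.82
position: [0.6083, 0.2757, 0.0629]
tool_rot: [-3.141, -0.001, 0.386]
force: [-2.6, 0.4, 15.3]
grip_width: 0.0001
finger_force: 7.8
```

It has bottomed out: 15 N against about 4 N for full travel. Releasing and checking.

```bash
python3 -m inch '[[0,0,0.005,0,0,0,0],[0,0,0.005,0,0,0,0],[0,0,-0.1,0,0,0,0],[0,0,-0.4,0,0,0,0],[-0.1,0,-0.7,0,0,0,0],[-0.4,0,-0.9,0,0,0,0],[-0.4,0,-0.9,0,0,0,0],[-0.4,0,-0.9,0,0,0,0]]'
python3 - <<'E'
from h import *
v,u=np.mgrid[0:384,0:512].reshape(2,-1)
f=grab("wrist"); intray(f,[-92,-46,0,46,92])
for n,g in(("wrist",f),("side",grab("side")),("top",grab("top"))):
    P=depthpts(g,np.c_[u,v]); c=g["img"][v,u].astype(int)
    k=(P[:,2]>.035)&(P[:,2]<.075)&(c.min(1)>60)&(c.max(1)-c.min(1)<30)&(P[:,0]>.45)&(P[:,0]<.69)&(abs(P[:,1]-.03)<.1)
    if k.sum()>50: print(n,"lamp",cv2.minEnclosingCircle((P[k,:2]*1000).astype(np.float32)))
    k=(P[:,2]>.04)&(P[:,2]<.07)&(c.min(1)>110)&(np.hypot(P[:,0]-.608,P[:,1]-.2755)<.02)
    if k.sum()>20: print(n,"button z",np.median(P[k,2]),k.sum())
E
```

```text
clock: 51.82
position: [0.5338, 0.2458, 0.2425]
tool_rot: [-3.141, -0.001, 0.387]
force: [1.2, 0.9, -1.3]
grip_width: 0.0001
finger_force: 0.0
slot -92 x [-40.8  68.6] y [-101.2  -81.1] z [0.0107 0.0184] 1510
slot -46 x [-64.   69.6] y [-54.3 -36.9] z [0.0111 0.0165] 1576
slot 0 x [-60.5  64.8] y [-8.4  9.9] z [0.0169 0.0186] 1872
slot 46 x [-54.7  52.1] y [37.8 53.6] z [0.0153 0.0166] 1418
slot 92 x [-68.2  64.1] y [84.2 99.2] z [0.0148 0.0164] 1541
wrist lamp ((596.3002319335938, 37.74293899536133), 50.502254486083984)
wrist button z 0.0556247382357799 1463
side lamp ((597.2255249023438, 32.83831787109375), 50.30478286743164)
side button z 0.05590310662414322 46
top lamp ((596.1901245117188, 38.06124496459961), 50.50284194946289)
```

The button is back up, all five tools are in their slots and the lamp is on its pad, so I'm handing in.

```bash
python3 -c "
from workcell import bot
print(bot.job_done())"
```

```text
the job is handed in; nothing more can be done
None
```

I handed the job in at about 52 s: all five tools lie flat in their own compartments with tips towards the panel, the lamp stands wholly on its pad, and the start button was then pressed fully down and sprang back up; the hand-in returned no verdict.

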